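Seat a battery pack in the sloping charging dock and start charging

TASK

Put the grey battery pack into the open bay of the sloping white charging dock and press it in until it clicks home and lies flush with the deck, without forcing it. Then turn the dock's black dial to the green mark to start charging. Leave the stapler and the rolls of tape and labels where they are.

Things in the scene. Friction and masses are not known exactly. Their poses are not given: they have to be found in the camera images.
- pack_centre (a point): Centre (half-way up) of the grey battery pack, a rigid block 100 mm long (its x axis), 50 mm wide (y), 40 mm high (z), 0.2 to 0.4 kg, at first flat on the worktop, blue patch up. Same either way round. A V groove runs along each long side, 17 to 28 mm above the underside; above and below it the sides are flat. Bottom edges are bevelled (long sides 4.5 mm in over 9 mm of height, ends 3 mm).
- pack_top (a point): Centre of the pack's top face, 20 mm above its centre; same axes as the pack.
- dock: White wedge-shaped charging dock, fixed, 136 mm front to back (x), 205 mm wide (y); origin under its middle on the worktop, front towards -x. Its flat deck leans 25 degrees, rising from 40 mm at the front to 104 mm at the back. On the deck an open bay with a grey rim (left, +y) and a black dial (right); only the dial stands up from it.
- bay_mouth (a point): Centre of the bay's mouth, in the plane of the deck. Axes: z is the deck's outward normal, 25 degrees from vertical towards the robot's side; x up the slope along the bay's length; y across it, to the left seen from the front. The bay is 103 mm (x) by 53 mm (y), square to the deck: 1.5 mm of play all round the pack. The deck spans x -75 to 75 mm, y -145 to 60 mm.
- bay_floor (a point): Centre of the bay's flat floor, 40 mm below bay_mouth, same axes. With the pack's underside on it the pack's top is flush with the deck.
- bay_noses (a point): Centre of the bay 18 mm below the deck, same axes. At this depth a sprung, rounded steel nose sticks out 3.5 mm from the middle of each long wall. The pack let into the bay comes to rest on both noses, its top about 18 mm above the deck. Pushed into the bay with some 7 to 13 N at its middle it passes them; they snap into its grooves and hold it.
- dial_centre (a point): Point on the dial's axis, half-way up its grip bar, 18 mm above the deck and 100 mm to the right (-y) of bay_mouth; same axes, not turning with the dial. Dial: black skirt disc 52 mm across, its top 7 mm above the deck, and a bar grip 46 mm long, 14 mm wide, from 7 to 30 mm above the deck, centred on the axis. A white line on one end of the bar is the pointer.
- dial (a joint): Dial angle in rad, counter-clockwise positive looking down on the deck. At 0 the pointer points up the slope (+x of bay_mouth) to the green mark, at 0.70 to the yellow, at 1.40 to the black mark. A click at each (about 0.07 N m to get out); it starts at or near yellow or black. Stops at -0.2 and 1.6.
- stapler_centre (a point): Middle of the dark grey stapler, 125 x 32 x 46 mm, a loose bystander.
- tape_centre (a point): Middle of the roll of beige tape, 94 mm across, 25 mm high, a loose bystander.
- label_centre (a point): Middle of the roll of white labels, 69 mm across, 30 mm high, a loose bystander.
Things that resemble listed ones, but are neither listed nor needed, are in the scene too. What is shaped like the part that bears pack_centre but turquoise or yellow is not meant.

How it is judged (in metres and radians):
On the way, in this order (a step that is already met when the one before it is completed fails the run):
1. the pack is pressed home in the bay, flush with the deck, while the dial is not yet at the green mark (z of pack_top in the frame of bay_mouth below 0.0025 m and distance between pack_top and bay_mouth below 0.005 m and angle between the z axis of pack_top and the z axis of bay_mouth, either way round below 0.05 rad and value of joint dial above 0.3 rad), for 0.2 s.
2. the dial is turned to the green mark (value of joint dial between -0.14 and 0.14 rad), for 0.2 s.
At the end, for the whole second after the job is handed in: The pack lies in the bay with the centre of its top no more than 2.5 mm proud of the deck and within 5 mm of the middle of the bay's mouth, square to it within 0.05 rad; the dial rests within 0.14 rad of the green mark (all of step 2 and z of pack_top in the frame of bay_mouth below 0.0025 m and distance between pack_top and bay_mouth below 0.005 m and angle between the z axis of pack_top and the z axis of bay_mouth, either way round below 0.05 rad and velocity of joint dial between -0.1 and 0.1 rad/s); the robot touches nothing.
It fails at once if the pack is forced: it bears on the dock with more than 120 N while the fingers bear on it with more than 80 N (contact force between pack and dock above 120 N and contact force between the fingers and pack above 80 N).
It fails at once if the stapler, the tape roll or the label roll is moved by more than 30 mm (distance of any of stapler_centre, tape_centre, label_centre from where it was at the start of the episode above 0.03 m).
It also fails if it takes over 61 s, if anything falls off the work surface, if the arm or the gripper's body presses on something with over 40 N, if the wrist force passes 120 N, or if a joint passes its speed limit or range.

ROBOT

A 6-joint arm with a two-finger parallel gripper is mounted at the origin on a cart in front of the work surface, level with it; the furniture and walls round the work are solid. World frame = base frame: x ahead of the robot, y to its left, z up, the work surface at z = 0. Lengths are in m, angles in degrees, forces in N, time in s.
With the tool pointing down it reaches from about 0.4 to 0.825 m from the base axis. Payload 7 kg.
Tool frame: the origin (TCP) lies midway between the tips of the shut fingers; the grasp point (between the pads) lies 19 mm behind it (r.grasp_offset is the distance from the TCP to the grasp point, in m); z points along the fingers, x is the direction in which the jaws open and shut, and the axes are right-handed (so a half turn about z gives the same grasp; the last joint's range is limited). The gripper opens to 88 mm and grips with 3 to 60 N. Pads are 19 mm wide; open, the fingers measure 130 mm over their backs; the gripper's body (78 mm by 193 mm) begins 47 mm behind the grasp point.
Start: joints at [87.554, 20.546, 0.682, 0, -70.136, -16.507], TCP at [0.219, 0.638, 0.227] pointing down, gripper open.
Joint ranges: [-176.03, 176.03], [-82.01, 121.73], [-58.28, 71.71], [-173.87, 95.51], [-174.79, -0.11], [-173.66, 173.66]. Speed limits (degrees/s): [136.94, 136.94, 172.46, 180, 180, 180].

INTERFACE

Orientations are given as [roll, pitch, yaw] about the fixed x, y, z axes, in that order (R = Rz(yaw) Ry(pitch) Rx(roll)).
In Python, from plant import r gives the robot as it stands.
- The arm moves only by the tool step_arm, never from a script. Its argument "deltas" is a list of rows, each a list of 7 numbers: the turn, a rotation vector about the tool's x, y, z in rad, then the shift along the tool's x, y, z in mm, then the opening, from -1 (shut) to 1 (fully open), so that 0 is half open. In form: [[ax, ay, az, x, y, z, grip], ...]. A call has 1 to 10 rows; each row shifts and turns the pose as measured when the row begins, along the tool's axes as they then stand; what a row does not reach is not made up. A row lasts 1/10 s, in which the tool goes at most 50 mm and 8.59 degrees, less where a joint would pass 70% of its speed; a pose out of reach is approached as far as the arm can. A call with a gripper value outside its range is refused whole. The fingers move at their own pace and stop on an object; "squeeze" is the grip in N (left out, the last holds). Time passes only in rows, so rows that do not move let the fingers close. It gives the time, the measured TCP pose, the force and the opening at its end, in the units of the state.
- r.get_state(): the state, without advancing time (a new reading comes with each control period).
- r.capture(name): name is "scene" or "side" or "wrist"; returns the picture (480x640x3 uint8, red, green, blue); there is no depth.
- r.camera_info(name): a dict with "vertical_fov" (degrees; the focal length in pixels is half the picture's height over the tangent of half this angle, whatever the lens; pixels are square), "cx", "cy" (the principal point, pixels), "k1" (the pictures are not rectified: a ray, as slopes to the right and down, at radius r is drawn at 1 + k1 r^2 times it, then the intrinsics apply), "view" (4x4, takes a point from world to camera coordinates). Camera axes: x right, y down, z forward; pixel columns grow to the right and rows downward; lengths in m; the calibration is good to about 2 mm. A picture is of the moment at which its call begins: read the wrist's pose just before it. camera_info takes no time and is no camera call; for the wrist camera it gives the pose at the moment of the call.
- r.close_job(): hands the job in, once; it reports no verdict.
The state is a dict: "time_s": time; "joints": joint angles; "qd": joint speeds; "joint_torque": joint torques, N m; "tcp_pos": TCP position; "eef_rot": TCP orientation; "contact_force": force on the tool from outside, world axes, zero at the start; "moment": the same for the moment, N m; "gripper_width": finger opening in m.
Only numpy, scipy, OpenCV 4.12 (cv2) and the standard library are available. Lean on these libraries where they do the work, as an engineer would, in place of code of your own. Each camera call takes 0.05 s, during which the arm holds its last target.

## Working session

There is one attempt and no reset: what is moved stays moved. The work goes in short steps, Python scripts to look and compute and a tool call to move; the robot and the scene stay as the last step left them, time stands still between calls to the robot, and variables do not carry over. Pictures are saved under pics/ and viewed, and the job is handed in when it is done.

Besides the shell and the picture viewer there is one more tool, called after "Emit:" by a JSON object that holds its "method" and its "body". step_arm: Moves the arm, as the interface text tells. Its arguments: {"type":"object","properties":{"deltas":{"type":"array","items":{"type":"array","items":{"type":"number"}}},"squeeze":{"type":"number"}},"required":["deltas"]}

```bash
mkdir -p pics; ls; python3 - <<'E'
from plant import r
import cv2
print(r.get_state(), r.grasp_offset)
for n in ("scene","side"):
    i=r.camera_info(n); print(n,i)
    cv2.imwrite(f"pics/{n}0.png",r.capture(n)[:,:,::-1])
E
```

```text
pics
{'time_s': 0.0, 'joints': array([ 8.75552777e+01,  2.05914626e+01,  6.34108353e-01, -2.31874851e-02,
       -7.01361750e+01, -1.65066290e+01]), 'qd': array([ 0.04113972,  0.00894613,  0.00176618,  0.11751017, -0.04599047,
        0.03544143]), 'joint_torque': array([ 9.17509860e-04, -5.82721531e+01,  2.93050039e+01,  6.99746042e+00,
        6.99714728e-03, -1.45507329e-04]), 'tcp_pos': array([0.21906697, 0.63793604, 0.22561528]), 'eef_rot': array([-1.79994322e+02, -9.58685812e-02, -1.08959253e+02]), 'contact_force': array([0.53975625, 0.8085745 , 0.1643668 ]), 'moment': array([-0.050396  ,  0.01763127,  0.01309239]), 'gripper_width': 0.0878969078049455} 0.0188
scene {'vertical_fov': 57.07379566670073, 'cx': 324.0520983889774, 'cy': 237.58507602616586, 'k1': 0.03200494522890524, 'view': array([[-0.47967774, -0.87741958, -0.00664455,  0.27919559],
       [-0.3274739 ,  0.18604235, -0.92636337,  0.26078701],
       [ 0.81404552, -0.44217997, -0.37657238,  0.55474914],
       [ 0.        ,  0.        ,  0.        ,  1.        ]])}
side {'vertical_fov': 45.50039398225514, 'cx': 320.6854999817185, 'cy': 233.711919515911, 'k1': -0.17355470548818966, 'view': array([[ 0.92113325, -0.38922772, -0.00391298, -0.49749009],
       [-0.17735386, -0.41072869, -0.89434197,  0.16109022],
       [ 0.34649551,  0.82450211, -0.44736689,  1.12344598],
       [ 0.        ,  0.        ,  0.        ,  1.        ]])}
```

View pics/scene0.png

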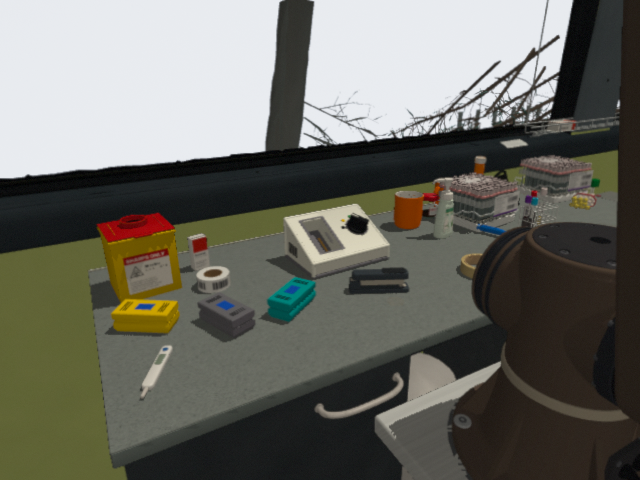

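View pics/side0.png

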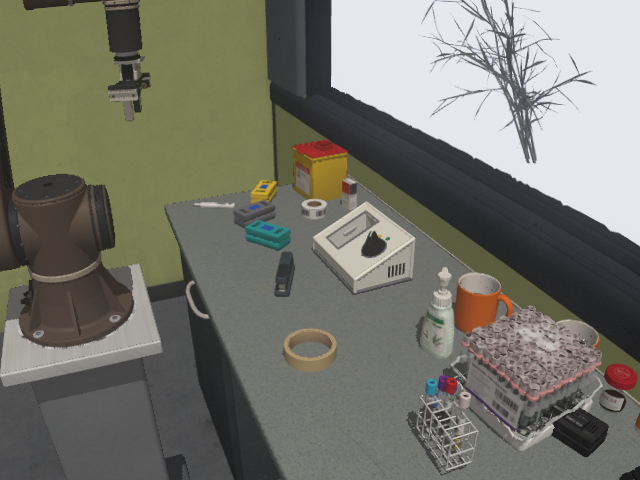

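The scene view shows the grey pack at about (226,313), with turquoise and yellow decoys either side of it. The dock is at (335,240), with its dial at (355,224). In the side view the pack is at (254,213), the dock at (364,248) and the dial at (374,243). I'll zoom in for corners.

```bash
cat > h.py <<'E'
import numpy as np, cv2
from scipy.spatial.transform import Rotation as Ro
def cam(info):
    f=240/np.tan(np.radians(info['vertical_fov']/2)); return f,info['cx'],info['cy'],info['k1'],np.array(info['view'])
def proj(info,P):
    f,cx,cy,k,V=cam(info); P=np.atleast_2d(P); c=P@V[:3,:3].T+V[:3,3]
    s=c[:,:2]/c[:,2:]; s=s*(1+k*(s**2).sum(1,keepdims=True)); return s*f+[cx,cy]
def ray(info,uv):
    f,cx,cy,k,V=cam(info); d=(np.array(uv,float)-[cx,cy])/f; s=d.copy()
    for _ in range(30): s=d/(1+k*(s@s))
    R=V[:3,:3]; o=-R.T@V[:3,3]; return o,R.T@np.r_[s,1]
def atz(info,uv,z):
    o,d=ray(info,uv); return o+d*(z-o[2])/d[2]
def zoom(img,x0,y0,w,h,s,name):
    c=cv2.resize(img[y0:y0+h,x0:x0+w],None,fx=s,fy=s,interpolation=cv2.INTER_CUBIC)
    cv2.imwrite('pics/'+name,c)
E
python3 - <<'E'
from h import *
a=cv2.imread('pics/scene0.png');b=cv2.imread('pics/side0.png')
zoom(a,185,280,80,60,8,'s_pack.png');zoom(a,275,195,120,90,6,'s_dock.png')
zoom(b,305,195,120,100,6,'d_dock.png');zoom(b,225,195,60,40,10,'d_pack.png')
E
```

```text
(no output)
```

View pics/s_pack.png

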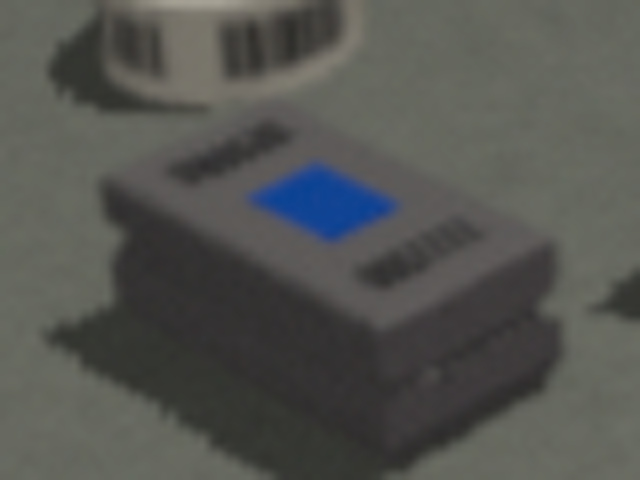

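View pics/s_dock.png

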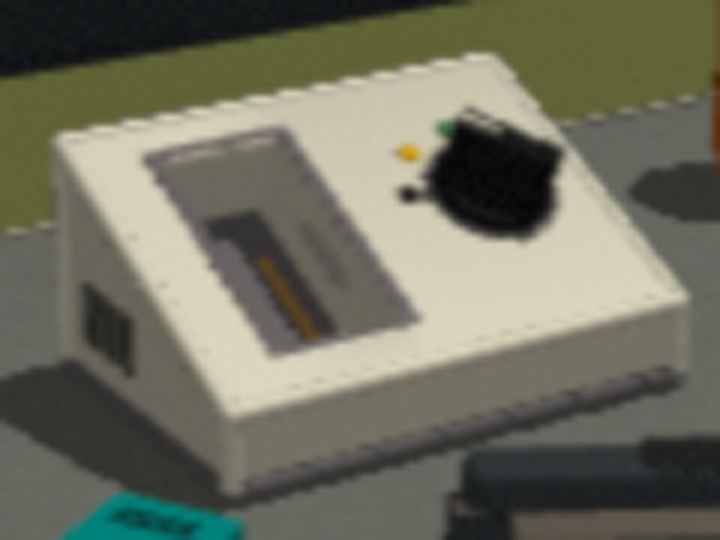

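View pics/d_dock.png

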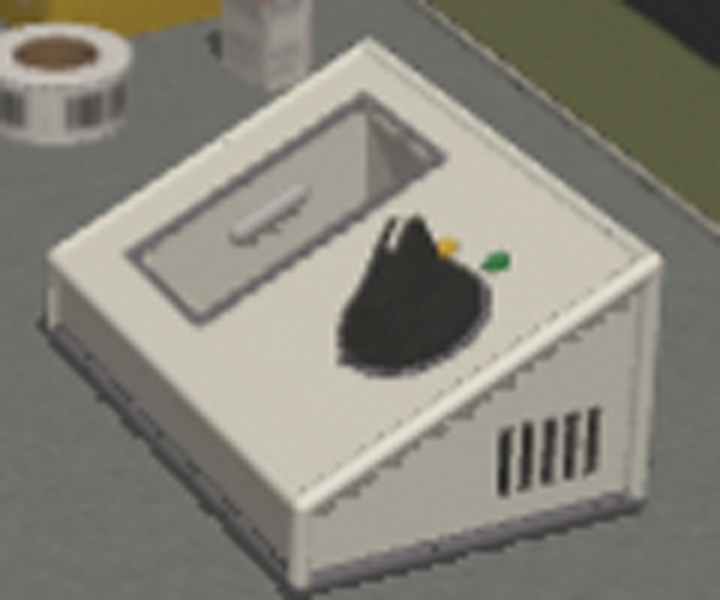

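View pics/d_pack.png

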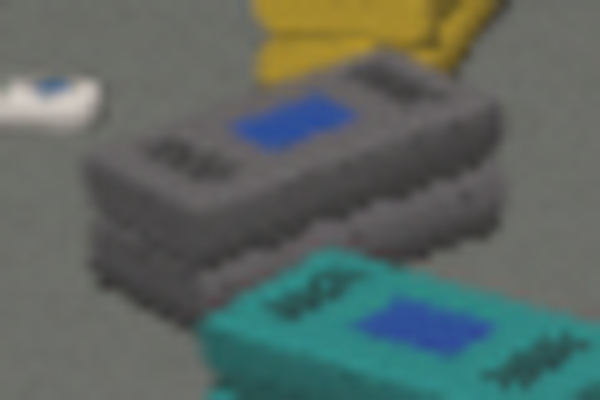

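```bash
cat >> h.py <<'E'
from scipy.optimize import least_squares
def unz(X,x0,y0,s): return (np.array(X,float)+.5)/s-.5+[x0,y0]
def pose2(p):  # x,y,yaw -> T
    T=np.eye(4);T[:3,:3]=Ro.from_euler('z',p[2]).as_matrix();T[:2,3]=p[:2];return T
def fit(obs,p0,f=None):
    # obs list of (info,localpts,pix)
    def res(p):
        T=pose2(p); return np.concatenate([(proj(i,np.array(L)@T[:3,:3].T+T[:3,3])-x).ravel() for i,L,x in obs])
    s=least_squares(res,p0); return s.x,res(s.x).reshape(-1,2)
def bayT(p):  # dock pose -> bay_mouth frame
    B=np.eye(4);B[:3,:3]=Ro.from_euler('y',-25,degrees=True).as_matrix();B[:3,3]=[0,.0425,.0717]
    return pose2(p)@B
E
python3 - <<'E'
from h import *
from plant import r
S=r.camera_info('scene');D=r.camera_info('side')
t=np.tan(np.radians(25))
c=[[-.068,.1025,.04],[-.068,-.1025,.04],[.068,.1025,.1034],[.068,-.1025,.1034]]
o=[(S,c,unz([(235,415),(688,298),(60,135),(490,57)],275,195,6)),(D,c,unz([(50,258),(300,508),(368,42),(660,262)],305,195,6))]
p0=np.r_[atz(S,(335,240),.07)[:2],0.3]
for y in (0,.5,1,1.5):
    p,e=fit(o,[*p0[:2],y]); print(p,np.degrees(p[2]),abs(e).max())
print(e.round(1)); 
for k in o: print(fit([k],p)[0])
q=[[-.05,.025,.04],[.05,.025,.04],[.05,-.025,.04],[-.05,-.025,.04]]
ps=unz([(105,180),(270,100),(553,245),(380,325)],185,280,8); pd=unz([(90,160),(375,55),(500,105),(200,205)],225,195,10)
W=np.array([atz(S,u,.04) for u in ps]);print(W)
W2=np.array([atz(D,u,.04) for u in pd]);print(W2)
# label,tape,stapler,decoy approx
for n,i,u,z in (('label',S,(213,272),.03),('tape',D,(310,343),.025),('stapler',D,(285,262),.046),('turq',S,(292,290),.04),('yel',S,(145,303),.04)): print(n,atz(i,u,z))
E
```

```text
[ 0.61384033 -0.05276558  0.0365413 ] 2.093662499092214 1.3991511611985175
[ 0.61384033 -0.05276558  0.03654133] 2.0936639841980886 1.399150598070264
[ 0.61384033 -0.05276558  0.03654134] 2.0936643247383615 1.399150473093755
[ 0.61384033 -0.05276558  0.03654131] 2.093662780516498 1.399151038773482
[[-0.1 -0.9]
 [-1.  -0.6]
 [ 0.4  0.5]
 [ 0.2 -0.5]
 [ 0.6  0.3]
 [ 0.4 -0.2]
 [-0.4  1.3]
 [-1.4  0.1]]
[ 0.61095991 -0.05146243  0.03580941]
[ 0.61472792 -0.05193967  0.03717268]
[[0.49864348 0.30848362 0.04      ]
 [0.51674257 0.26508643 0.04      ]
 [0.42152246 0.2292149  0.04      ]
 [0.40914005 0.27247709 0.04      ]]
[[0.41117618 0.27337173 0.04      ]
 [0.49997484 0.30940416 0.04      ]
 [0.52008568 0.26414602 0.04      ]
 [0.42969423 0.23490594 0.04      ]]
label [0.626626   0.24577114 0.03      ]
tape [ 0.39290823 -0.30023325  0.025     ]
stapler [ 0.43899268 -0.04430235  0.046     ]
turq [0.4549101  0.13937819 0.04      ]
yel [0.542712   0.39255962 0.04      ]
```

```bash
cat >> h.py <<'E'
import json,math
def cur():
    from plant import r
    s=r.get_state(); return np.array(s['tcp_pos']),Ro.from_euler('xyz',s['eef_rot'],degrees=True),s
def plan(p1,R1,grip,mm=40,deg=7,start=None,n=None):
    p0,R0=(start or cur()[:2]); w=(R0.inv()*R1).as_rotvec()
    D=np.linalg.norm(p1-p0)*1000; A=np.degrees(np.linalg.norm(w))
    n=n or max(1,math.ceil(max(D/mm,A/deg))); rows=[];p=p0;R=R0
    dR=Ro.from_rotvec(np.round(w/n,4))
    for k in range(n):
        d=R.inv().apply((p1-p)/(n-k))*1000; d=np.round(d,1)
        rows.append([*np.round(w/n,4).tolist(),*d.tolist(),grip]); p=p+R.apply(d/1000); R=R*dR
    print('D %.1f mm A %.1f deg'%(D,A)); 
    for i in range(0,n,10): print(json.dumps(rows[i:i+10]))
    return p1,R1
def down(yaw): return Ro.from_euler('xyz',[180,0,yaw],degrees=True)
E
python3 - <<'E'
from h import *
from plant import r
print(r.camera_info('wrist'))
p,R,s=cur()
V=np.array(r.camera_info('wrist')['view']);o=-V[:3,:3].T@V[:3,3];print('cam in tool',R.inv().apply(o-p), R.inv().as_matrix()@V[:3,:3].T)
a=plan(np.array([.40,.45,.24]),down(-160),1)
plan(np.array([.463,.269,.22]),down(112),1,start=a)
E
```

```text
{'vertical_fov': 61.616264345838104, 'cx': 322.6960475998393, 'cy': 235.50779974465578, 'k1': -0.010860581493791741, 'view': array([[-0.32619298, -0.94530178,  0.00163891,  0.67454704],
       [-0.91221655,  0.31523008,  0.26170779, -0.03465069],
       [-0.24790947,  0.0838722 , -0.96514576,  0.38872649],
       [ 0.        ,  0.        ,  0.        ,  1.        ]])}
cam in tool [-0.00028259 -0.06928456 -0.15743481] [[ 9.99998992e-01 -1.39311988e-03 -2.72842128e-04]
 [ 1.41595086e-03  9.65095191e-01  2.61895527e-01]
 [-1.01533240e-04 -2.61895650e-01  9.65096191e-01]]
D 261.3 mm A 51.0 deg
[[-0.0001, -0.0002, 0.1114, 14.9, -29.0, -1.8, 1], [-0.0001, -0.0002, 0.1114, 11.6, -30.5, -1.8, 1], [-0.0001, -0.0002, 0.1114, 8.1, -31.6, -1.8, 1], [-0.0001, -0.0002, 0.1114, 4.5, -32.3, -1.8, 1], [-0.0001, -0.0002, 0.1114, 0.9, -32.6, -1.7, 1], [-0.0001, -0.0002, 0.1114, -2.7, -32.5, -1.8, 1], [-0.0001, -0.0002, 0.1114, -6.3, -32.0, -1.8, 1], [-0.0001, -0.0002, 0.1114, -9.8, -31.0, -1.7, 1]]
D 192.7 mm A 88.0 deg
[[-0.0, -0.0, 0.1181, 0.2, -14.7, 1.5, 1], [-0.0, -0.0, 0.1181, -1.5, -14.7, 1.5, 1], [-0.0, -0.0, 0.1181, -3.2, -14.4, 1.5, 1], [-0.0, -0.0, 0.1181, -4.9, -13.9, 1.5, 1], [-0.0, -0.0, 0.1181, -6.5, -13.2, 1.6, 1], [-0.0, -0.0, 0.1181, -8.0, -12.4, 1.5, 1], [-0.0, -0.0, 0.1181, -9.5, -11.3, 1.6, 1], [-0.0, -0.0, 0.1181, -10.7, -10.1, 1.5, 1], [-0.0, -0.0, 0.1181, -11.8, -8.8, 1.6, 1], [-0.0, -0.0, 0.1181, -12.8, -7.3, 1.6, 1]]
[[-0.0, -0.0, 0.1181, -13.6, -5.8, 1.5, 1], [-0.0, -0.0, 0.1181, -14.2, -4.2, 1.6, 1], [-0.0, -0.0, 0.1181, -14.5, -2.4, 1.5, 1]]
```

Emit:
{"method": "step_arm", "body": {"deltas": [[0, 0, 0.111, 14.9, -29, -1.8, 1], [0, 0, 0.111, 11.6, -30.5, -1.8, 1], [0, 0, 0.111, 8.1, -31.6, -1.8, 1], [0, 0, 0.111, 4.5, -32.3, -1.8, 1], [0, 0, 0.111, 0.9, -32.6, -1.8, 1], [0, 0, 0.111, -2.7, -32.5, -1.8, 1], [0, 0, 0.111, -6.3, -32, -1.8, 1], [0, 0, 0.111, -9.8, -31, -1.8, 1]]}}

```text
time_s: 0.9
tcp_pos: [0.4, 0.4424, 0.2359]
eef_rot: [-179.6, -0.4, -161.4]
contact_force: [0.6, 0.3, 0.2]
gripper_width: 0.0876
```

Emit:
{"method": "step_arm", "body": {"deltas": [[0, 0, 0.118, 0.2, -14.7, 1.5, 1], [0, 0, 0.118, -1.5, -14.7, 1.5, 1], [0, 0, 0.118, -3.2, -14.4, 1.5, 1], [0, 0, 0.118, -4.9, -13.9, 1.5, 1], [0, 0, 0.118, -6.5, -13.2, 1.5, 1], [0, 0, 0.118, -8, -12.4, 1.5, 1], [0, 0, 0.118, -9.5, -11.3, 1.5, 1], [0, 0, 0.118, -10.7, -10.1, 1.5, 1], [0, 0, 0.118, -11.8, -8.8, 1.5, 1], [0, 0, 0.118, -12.8, -7.3, 1.5, 1]]}}

```text
time_s: 1.9
tcp_pos: [0.4435, 0.2906, 0.2186]
eef_rot: [-179.1, 0.4, 127.8]
contact_force: [0.3, 0.1, 0.2]
gripper_width: 0.0875
```

Emit:
{"method": "step_arm", "body": {"deltas": [[0, 0, 0.118, -13.6, -5.8, 1.5, 1], [0, 0, 0.118, -14.2, -4.2, 1.5, 1], [0, 0, 0.118, -14.5, -2.4, 1.5, 1], [0, 0, 0, 0, 0, 0, 1]]}}

```text
time_s: 2.3
tcp_pos: [0.454, 0.2438, 0.2131]
eef_rot: [-179.2, 0.7, 106.4]
contact_force: [-0.3, -0.1, -0.4]
gripper_width: 0.0877
```

```bash
python3 - <<'E'
from h import *
from plant import r
i=r.camera_info('wrist');im=r.capture('wrist')[:,:,::-1]; cv2.imwrite('pics/w1.png',im)
np.save('w1.npy',i)
print(r.get_state())
for n,P in (('pack',[.463,.269,.04]),):print(n,proj(i,P))
E
```

```text
{'time_s': 2.35, 'joints': array([  50.23258699,    6.64238762,  -19.68190262,    0.13823983,
        -64.7338786 , -123.66211851]), 'qd': array([ 1.08747314,  0.340015  ,  0.90264974,  0.1009076 , -0.04235495,
        2.34003076]), 'joint_torque': array([ -0.50100725, -37.61348248,  27.64137089,   6.60178408,
        -0.16145121,  -0.56632547]), 'tcp_pos': array([0.45403893, 0.24445562, 0.21321689]), 'eef_rot': array([-179.18785432,    0.68968349,  106.63551507]), 'contact_force': array([-0.45541376, -0.48083793, -0.36430233]), 'moment': array([ 0.14538469, -0.18525307,  0.07121422]), 'gripper_width': 0.0873747133181157}
pack [[349.81849725 235.60556468]]
```

View pics/w1.png

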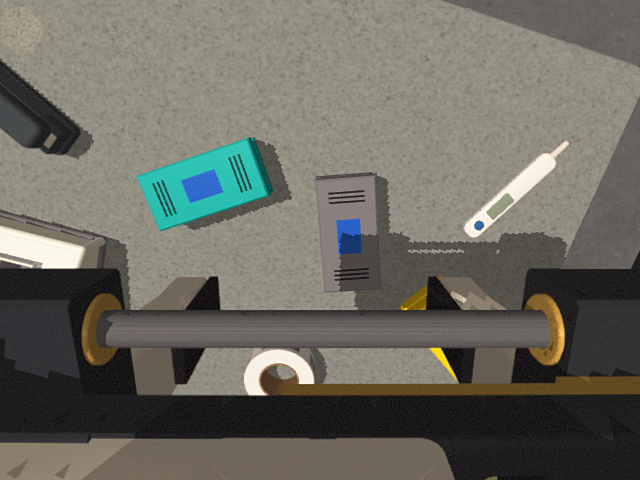

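The wrist view shows the grey pack at (349,236), within 1 px of the prediction. The turquoise decoy is about 90 mm away. Next I'll fit the pack's yaw.

```bash
python3 - <<'E'
from h import *
i=np.load('w1.npy',allow_pickle=True).item()
im=cv2.imread('pics/w1.png')
zoom(im,300,160,100,145,4,'w1p.png')
pts=[(316,177),(376,173),(380,289),(324,292)]
W=np.array([atz(i,u,.04) for u in pts]);print(W, W.mean(0), [np.linalg.norm(W[k]-W[k-1]) for k in range(4)])
q=[[-.05,-.025,.04],[-.05,.025,.04],[.05,.025,.04],[.05,-.025,.04]]
for y in (22,):
  for Q in (q,q[::-1],):
    p,e=fit([(i,Q,np.array(pts,float))],[.463,.269,np.radians(22)]);print(p,np.degrees(p[2]),abs(e).max())
# blue patch
h=cv2.cvtColor(im,cv2.COLOR_BGR2HSV);m=cv2.inRange(h,(105,150,60),(130,255,255));m[:, :310]=0;m[:, 400:]=0;M=cv2.moments(m,True);print(M['m00'],M['m10']/M['m00'],M['m01']/M['m00'])
E
```

```text
[[0.42354637 0.22772246 0.04      ]
 [0.40657643 0.27382917 0.04      ]
 [0.50164558 0.30875396 0.04      ]
 [0.5183827  0.2624337  0.04      ]] [0.46253777 0.26818482 0.04      ] [np.float64(0.10098910816114365), np.float64(0.04913051608671658), np.float64(0.10128121966227745), np.float64(0.049251379690371105)]
[0.46247049 0.26815688 0.35108105] 20.11546262394333 0.8196007601607107
[0.46340703 0.26830331 3.48699234] 199.7899440608049 60.740544325730696
774.0 348.7002583979328 235.95994832041345
```

View pics/w1p.png

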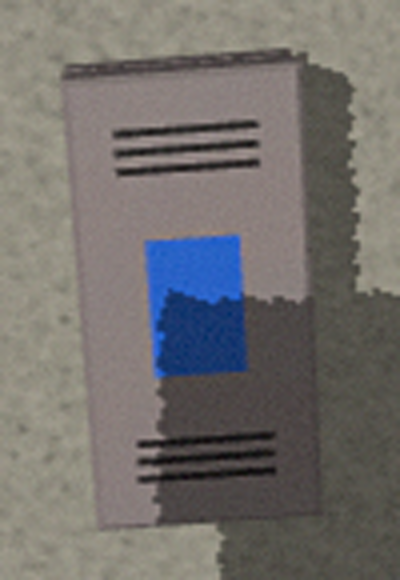

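```bash
python3 - <<'E'
from h import *
plan(np.array([.4628,.268,.09]),down(110.1),0.45,mm=25)
E
```

```text
D 125.8 mm A 3.6 deg
[[-0.0024, 0.0019, -0.0101, 3.6, 2.8, 20.5, 0.45], [-0.0024, 0.0019, -0.0101, 3.5, 2.8, 20.5, 0.45], [-0.0024, 0.0019, -0.0101, 3.5, 2.8, 20.5, 0.45], [-0.0024, 0.0019, -0.0101, 3.4, 2.8, 20.5, 0.45], [-0.0024, 0.0019, -0.0101, 3.3, 2.7, 20.5, 0.45], [-0.0024, 0.0019, -0.0101, 3.2, 2.8, 20.4, 0.45]]
```

Emit:
{"method": "step_arm", "body": {"deltas": [[-0.0024, 0.0019, -0.01, 3.6, 2.8, 20.5, 0.45], [-0.0024, 0.0019, -0.01, 3.5, 2.8, 20.5, 0.45], [-0.0024, 0.0019, -0.01, 3.5, 2.8, 20.5, 0.45], [-0.0024, 0.0019, -0.01, 3.4, 2.8, 20.5, 0.45], [-0.0024, 0.0019, -0.01, 3.3, 2.7, 20.5, 0.45], [-0.0024, 0.0019, -0.01, 3.2, 2.8, 20.4, 0.45], [0, 0, 0, 0, 0, 0, 0.45]]}}

```text
time_s: 3.05
tcp_pos: [0.4634, 0.2739, 0.0869]
eef_rot: [179.8, -0.1, 111.6]
contact_force: [-0.3, 0.1, 0.5]
gripper_width: 0.0635
```

```bash
python3 - <<'E'
from h import *
plan(np.array([.4628,.268,.029]),down(110.1),0.45,mm=16)
E
```

```text
D 58.2 mm A 1.5 deg
[[0.001, -0.0005, 0.0064, -1.3, -0.7, 14.5, 0.45], [0.001, -0.0005, 0.0064, -1.4, -0.7, 14.5, 0.45], [0.001, -0.0005, 0.0064, -1.3, -0.7, 14.4, 0.45], [0.001, -0.0005, 0.0064, -1.4, -0.7, 14.5, 0.45]]
```

Emit:
{"method": "step_arm", "body": {"deltas": [[0.001, 0, 0.0064, -1.3, -0.7, 14.5, 0.45], [0.001, 0, 0.0064, -1.3, -0.7, 14.5, 0.45], [0.001, 0, 0.0064, -1.3, -0.7, 13, 0.45], [0.001, 0, 0.0064, -1.3, -0.7, 10, 0.45], [0, 0, 0, 0, 0, 0, 0.45]]}}

```text
time_s: 3.55
tcp_pos: [0.4638, 0.2711, 0.036]
eef_rot: [179.8, -0.2, 110.6]
contact_force: [-0.1, 0.5, 0.5]
gripper_width: 0.0633
```

```bash
python3 - <<'E'
from h import *
plan(np.array([.4628,.268,.029]),down(110.1),0.45,mm=16)
E
```

```text
D 7.7 mm A 0.5 deg
[[0.0026, -0.0027, 0.008, -2.6, -2.1, 7.0, 0.45]]
```

Emit:
{"method": "step_arm", "body": {"deltas": [[0.002, -0.002, 0.004, -1.3, -1, 3.5, 0.45], [0.001, -0.001, 0.004, -1.3, -1, 3.3, 0.45], [0, 0, 0, 0, 0, 0, 0.45]]}}

```text
time_s: 3.85
tcp_pos: [0.4635, 0.2684, 0.03]
eef_rot: [179.9, -0.0, 110.1]
contact_force: [-0.3, -0.2, 0.2]
gripper_width: 0.0636
```

```bash
python3 - <<'E'
from h import *
print(cur()[:1],cur()[2]['eef_rot']);plan(np.array([.4628,.268,.029]),down(110.1),0.45,mm=16)
E
```

```text
(array([0.4634982 , 0.26844716, 0.02997035]),) [ 1.79941834e+02 -1.96652802e-03  1.10117994e+02]
D 1.3 mm A 0.1 deg
[[0.001, -0.0, 0.0003, -0.2, -0.8, 1.0, 0.45]]
```

Emit:
{"method": "step_arm", "body": {"deltas": [[0, 0, 0, -0.2, -0.8, 0.7, 0.45], [0, 0, 0, 0, 0, 0, -1], [0, 0, 0, 0, 0, 0, -1], [0, 0, 0, 0, 0, 0, -1], [0, 0, 0, 0, 0, 0, -1], [0, 0, 0, 0, 0, 0, -1]], "squeeze": 35}}

```text
time_s: 4.45
tcp_pos: [0.4631, 0.2682, 0.0301]
eef_rot: [179.9, -0.0, 110.1]
contact_force: [-0.3, 0.2, -1.1]
gripper_width: 0.0497
```

Emit:
{"method": "step_arm", "body": {"deltas": [[0, 0, 0, 0, 0, -5, -1], [0, 0, 0, 0, 0, -20, -1], [0, 0, 0, 0, 0, -30, -1], [0, 0, 0, 0, 0, -40, -1], [0, 0, 0, 0, 0, -40, -1], [0, 0, 0, 0, 0, -10, -1], [0, 0, 0, 0, 0, 0, -1]]}}

```text
time_s: 5.15
tcp_pos: [0.461, 0.2663, 0.1798]
eef_rot: [-179.8, 0.1, 110.1]
contact_force: [0.1, 0.4, -2.0]
gripper_width: 0.0491
```

```bash
python3 - <<'E'
from h import *
from plant import r
i=r.camera_info('wrist');im=r.capture('wrist')[:,:,::-1]; cv2.imwrite('pics/w2.png',im);np.save('w2.npy',i)
cv2.imwrite('pics/d2.png',cv2.resize(r.capture('side')[60:300,100:420,::-1],None,fx=2,fy=2))
print(r.get_state()['contact_force'],r.get_state()['joints'])
E
```

```text
[ 0.52225793 -0.56021938 -3.21954143] [ 5.11068438e+01  9.50944303e+00 -2.11082575e+01 -3.99473020e-02
 -5.97467745e+01 -1.21023596e+02]
```

View pics/w2.png

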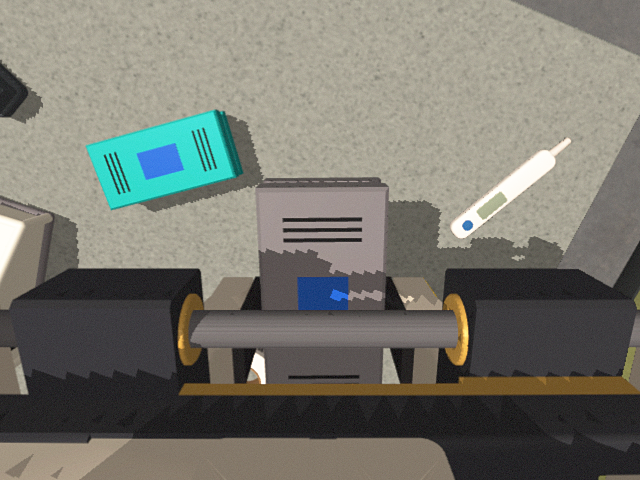

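View pics/d2.png

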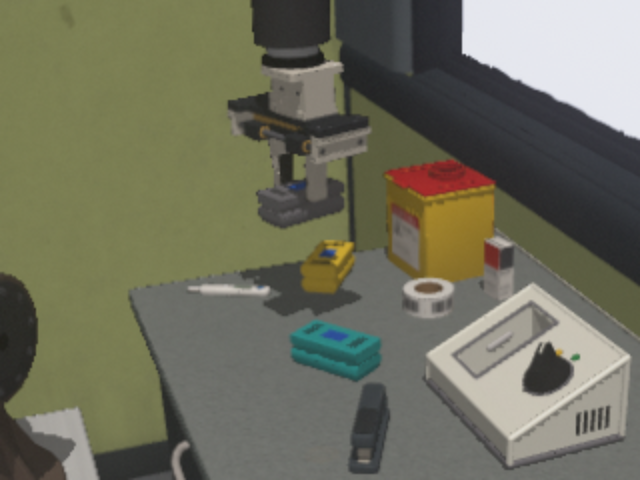

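The pack is gripped squarely. Its near top edge in the wrist view runs from (258,186) to (388,185).

```bash
python3 - <<'E'
from h import *
i=np.load('w2.npy',allow_pickle=True).item()
im=cv2.imread('pics/w2.png');zoom(im,240,165,170,60,4,'w2p.png')
p,R,s=cur()
for zt in (-.010,):
  for uv in ((258,185),(387.5,184.5),(282,219.5),(362,219.5),(297,277),(348,277)):
    o,d=ray(i,uv);o=R.inv().apply(o-p);d=R.inv().apply(d);print(uv,(o+d*(zt-o[2])/d[2])*1000)
E
```

```text
(258, 185) [-22.95851589 -48.96719236 -10.        ]
(387.5, 184.5) [ 25.14460211 -49.07915818 -10.        ]
(282, 219.5) [-14.40570846 -35.81816    -10.        ]
(362, 219.5) [ 15.98753327 -35.76535232 -10.        ]
(297, 277) [ -9.1263933  -12.53080257 -10.        ]
(348, 277) [ 11.02093914 -12.48897268 -10.        ]
```

View pics/w2p.png

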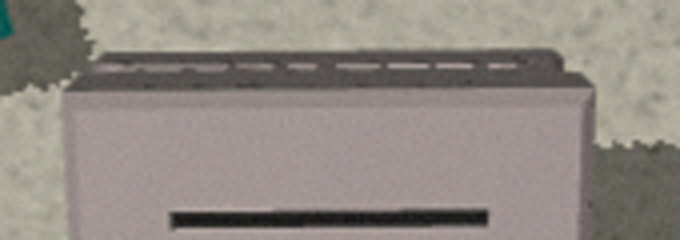

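```bash
cat >> h.py <<'E'
DOCK=[.6138,-.0528,.0365]
def RB(B): # tool rot over deck: z=-bz, x=by, y=bx
    M=B[:3,:3]; return Ro.from_matrix(np.c_[M[:,1],M[:,0],-M[:,2]])
def at(B,x,y,z): return B[:3,3]+B[:3,:3]@np.array([x,y,z])/1000
E
python3 - <<'E'
from h import *
B=bayT(DOCK);print(B)
print(at(B,70,0,110)); plan(at(B,70,0,110),RB(B),-1,mm=25,deg=4)
E
```

```text
[[ 0.90570414 -0.0364919  -0.42233678  0.61224909]
 [ 0.03307289  0.99933395 -0.01542214 -0.01032831]
 [ 0.42261826  0.          0.90630779  0.0717    ]
 [ 0.          0.          0.          1.        ]]
[ 0.62919134 -0.00970964  0.20097713]
D 323.8 mm A 31.0 deg
[[-0.0337, -0.005, 0.0238, -24.4, 4.9, -1.7, -1], [-0.0337, -0.005, 0.0238, -24.2, 5.5, -1.4, -1], [-0.0337, -0.005, 0.0238, -24.1, 6.2, -1.1, -1], [-0.0337, -0.005, 0.0238, -24.0, 6.8, -0.8, -1], [-0.0337, -0.005, 0.0238, -23.8, 7.4, -0.4, -1], [-0.0337, -0.005, 0.0238, -23.6, 7.9, -0.1, -1], [-0.0337, -0.005, 0.0238, -23.4, 8.5, 0.3, -1], [-0.0337, -0.005, 0.0238, -23.2, 9.0, 0.8, -1], [-0.0337, -0.005, 0.0238, -23.0, 9.5, 1.2, -1], [-0.0337, -0.005, 0.0238, -22.7, 10.0, 1.6, -1]]
[[-0.0337, -0.005, 0.0238, -22.5, 10.5, 2.1, -1], [-0.0337, -0.005, 0.0238, -22.2, 11.0, 2.5, -1], [-0.0337, -0.005, 0.0238, -21.9, 11.5, 3.1, -1]]
```

Emit:
{"method": "step_arm", "body": {"deltas": [[-0.034, -0.005, 0.024, -24.4, 4.9, -1.7, -1], [-0.034, -0.005, 0.024, -24.2, 5.5, -1.4, -1], [-0.034, -0.005, 0.024, -24.1, 6.2, -1.1, -1], [-0.034, -0.005, 0.024, -24, 6.8, -0.8, -1], [-0.034, -0.005, 0.024, -23.8, 7.4, -0.4, -1], [-0.034, -0.005, 0.024, -23.6, 7.9, -0.1, -1], [-0.034, -0.005, 0.024, -23.4, 8.5, 0.3, -1], [-0.034, -0.005, 0.024, -23.2, 9, 0.8, -1], [-0.034, -0.005, 0.024, -23, 9.5, 1.2, -1], [-0.034, -0.005, 0.024, -22.7, 10, 1.6, -1]]}}

```text
time_s: 6.25
tcp_pos: [0.5827, 0.0421, 0.1738]
eef_rot: [161.9, 1.5, 95.7]
contact_force: [0.8, -0.5, -2.3]
gripper_width: 0.0494
```

```bash
python3 - <<'E'
from h import *
B=bayT(DOCK);print(cur()[2]['joints'])
plan(at(B,70,0,110),RB(B),-1,mm=25,deg=4)
E
```

```text
[  28.31205471    4.27845084  -36.54408254   14.88088979  -33.76833159
 -123.5987243 ]
D 74.7 mm A 7.9 deg
[[-0.0396, 0.0004, 0.0231, -19.0, 15.7, -3.9, -1], [-0.0396, 0.0004, 0.0231, -18.6, 16.2, -3.2, -1], [-0.0396, 0.0004, 0.0231, -18.2, 16.8, -2.6, -1]]
```

Emit:
{"method": "step_arm", "body": {"deltas": [[-0.04, 0, 0.023, -19, 15.7, -3.9, -1], [-0.04, 0, 0.023, -18.6, 16.2, -3.2, -1], [-0.04, 0, 0.023, -14, 14, -3, -1], [0, 0, 0, 0, 0, 0, -1], [0, 0, 0, 0, 0, 0, -1]]}}

```text
time_s: 6.75
tcp_pos: [0.6204, -0.0129, 0.1871]
eef_rot: [155.9, 0.3, 91.7]
contact_force: [-0.6, 0.4, -1.9]
gripper_width: 0.0495
```

```bash
python3 - <<'E'
from h import *
from plant import r
i=r.camera_info('wrist');im=r.capture('wrist')[:,:,::-1]; cv2.imwrite('pics/w3.png',im);np.save('w3.npy',i)
p,R,s=cur();print(s['joints'],p,s['eef_rot']);np.save('w3pose.npy',np.r_[p,R.as_quat()])
E
```

```text
[  21.0743322     4.312459    -37.95806129   18.58651875  -26.15213363
 -124.49837495] [ 0.62034011 -0.01269328  0.18698427] [155.91288916   0.32719344  91.67368275]
```

View pics/w3.png

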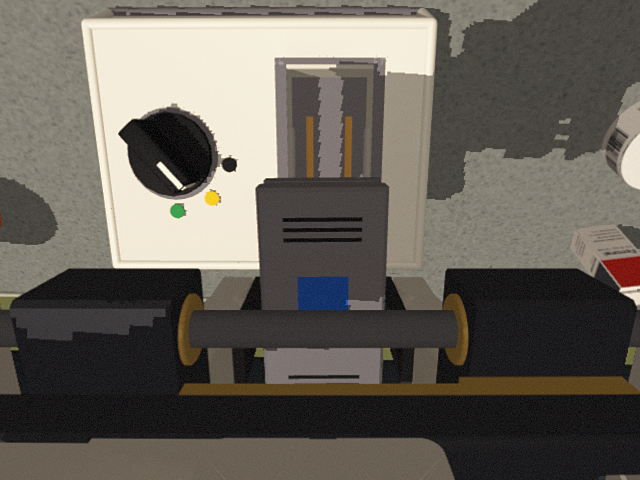

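The wrist view shows the deck, the bay's front half at about (330,120), and the dial at (172,152) with its pointer towards the yellow mark at (212,199). Zooming in for corners.

```bash
python3 - <<'E'
from h import *
im=cv2.imread('pics/w3.png')
zoom(im,70,0,380,80,2,'w3a.png');zoom(im,260,45,140,150,4,'w3b.png');zoom(im,110,90,140,140,4,'w3c.png')
E
```

```text
(no output)
```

View pics/w3b.png

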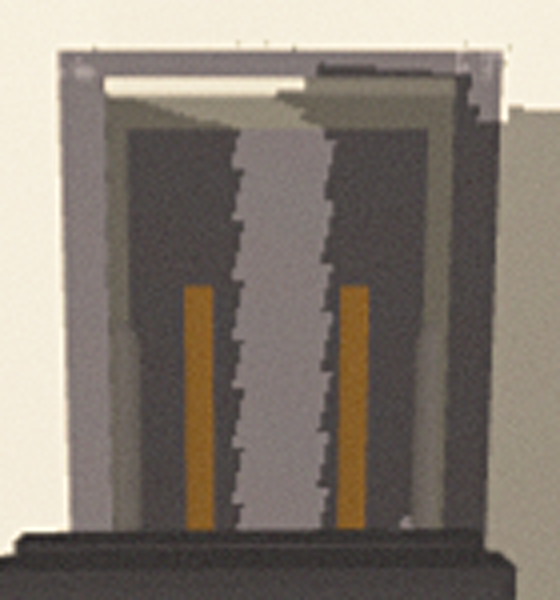

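View pics/w3c.png

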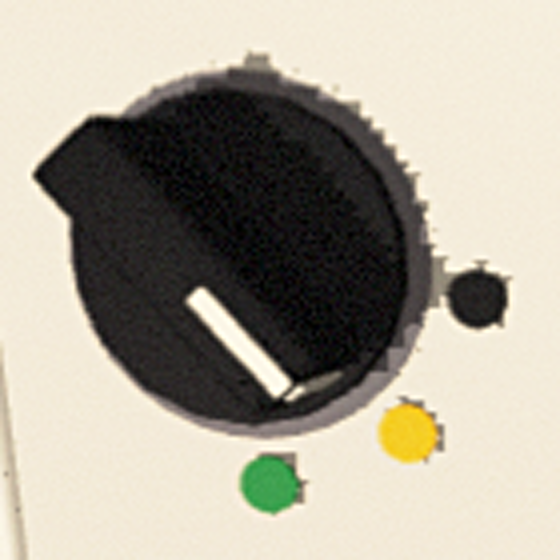

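View pics/w3a.png

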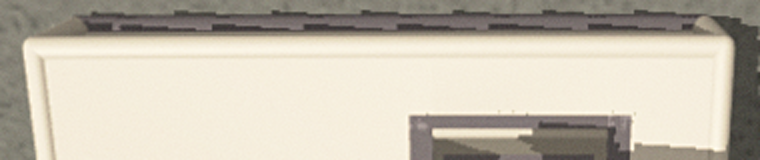

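```bash
python3 - <<'E'
from h import *
from plant import r
i=np.load('w3.npy',allow_pickle=True).item()
im=cv2.imread('pics/w3.png')
zoom(im,90,235,60,40,5,'w3d.png');zoom(im,400,235,60,40,5,'w3e.png')
c=[[-.068,.1025,.04],[-.068,-.1025,.04],[.068,.1025,.1034],[.068,-.1025,.1034]]
T=pose2(DOCK);print(proj(i,np.array(c)@T[:3,:3].T+T[:3,3]))
B=bayT(DOCK)
m=np.array([at(B,x,y,0) for x,y in((-51.5,26.5),(-51.5,-26.5),(0,26.5),(0,-26.5))])
P=proj(i,m);print(P,((P-[260,45])*4+1.5).round())
D=np.array([at(B,0,-100,0),at(B,0,-100,7),at(B,0,-100,30)]);print(((proj(i,D)-[110,90])*4+1.5).round())
for a in (0,.7,1.4):
  print(a,((proj(i,np.array([at(B,23*np.cos(a),-100+23*np.sin(a),30)]))-[110,90])*4+1.5).round())
# dial angle from marks
for n,z in (('green',(271,484)),('yellow',(409,433)),('black',(478,299))):
  o,d=ray(i,unz(z,110,90,4)); nb=B[:3,2]; t=((B[:3,3]-o)@nb)/(d@nb); q=B[:3,:3].T@(o+d*t-B[:3,3]); print(n,q*1000,np.arctan2(q[1]+.1,q[0]))
for n,z in (('ptr_in',(196,295)),('ptr_out',(283,393))):
  o,d=ray(i,unz(z,110,90,4)); nb=B[:3,2]; t=((B[:3,3]+.03*nb-o)@nb)/(d@nb); q=B[:3,:3].T@(o+d*t-B[:3,3]); print(n,q*1000,np.arctan2(q[1]+.1,q[0]))
E
```

```text
[[429.05116677  24.00353233]
 [ 83.73848572  27.63774328]
 [416.37640318 266.43696221]
 [115.99951954 267.20896269]]
[[371.24453226  66.97505201]
 [283.43844067  67.63345204]
 [369.39699619 153.90557147]
 [285.78423879 154.36294831]] [[446.  89.]
 [ 95.  92.]
 [439. 437.]
 [105. 439.]]
[[244. 262.]
 [227. 264.]
 [164. 273.]]
0 [[182. 434.]]
0.7 [[280. 396.]]
1.4 [[326. 300.]]
green [ 3.59234435e+01 -9.90051762e+01  1.76607285e-14] 0.02768580897193426
yellow [ 2.75830269e+01 -7.55704334e+01 -4.36988342e-14] 0.7248435024217277
black [ 6.06407571e+00 -6.29389103e+01  5.06192018e-15] 1.4086097455639648
ptr_in [  3.15450015 -95.82434577  30.        ] 0.9238160037225178
ptr_out [ 17.12633727 -84.69296392  30.        ] 0.729363392455382
```

View pics/w3d.png

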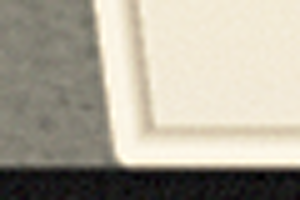

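View pics/w3e.png

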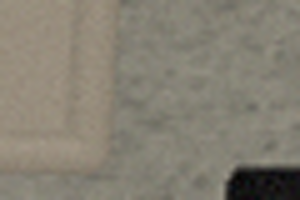

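Dial is at 0.70 (yellow). From the wrist view, the bay sits about 1.5 mm further forward and 0.4 mm more to +y than my first fit, so I'll use that corrected frame.

```bash
cat >> h.py <<'E'
def bay(dx=-1.5,dy=.4,yaw=.031):
    B0=bayT(DOCK); B=bayT([*DOCK[:2],yaw]); B[:3,3]=at(B0,dx,dy,0); return B
def rel(B):
    p,R,s=cur(); q=B[:3,:3].T@(p-B[:3,3])*1000; e=np.degrees((RB(B).inv()*R).as_rotvec()); return q.round(2),e.round(2)
E
python3 - <<'E'
from h import *
B=bay();print(rel(B))
plan(at(B,0,0,60),RB(B),-1,mm=20,deg=4)
E
```

```text
(array([ 57.49,  -3.01, 101.1 ]), array([ 0.91, -0.34, -0.04]))
D 70.7 mm A 1.0 deg
[[-0.004, 0.0015, 0.0002, 0.8, -14.2, 10.5, -1], [-0.004, 0.0015, 0.0002, 0.8, -14.2, 10.4, -1], [-0.004, 0.0015, 0.0002, 0.8, -14.3, 10.4, -1], [-0.004, 0.0015, 0.0002, 0.8, -14.4, 10.4, -1]]
```

Emit:
{"method": "step_arm", "body": {"deltas": [[-0.004, 0.0015, 0, 0.8, -14.2, 10.5, -1], [-0.004, 0.0015, 0, 0.8, -14.2, 10.4, -1], [-0.004, 0.0015, 0, 0.8, -14.2, 10.4, -1], [-0.004, 0.0015, 0, 0.8, -12, 9, -1], [0, 0, 0, 0, 0, 0, -1], [0, 0, 0, 0, 0, 0, -1]]}}

```text
time_s: 7.4
tcp_pos: [0.5839, -0.0062, 0.1218]
eef_rot: [155.5, 0.1, 92.3]
contact_force: [-0.8, 0.7, -1.8]
gripper_width: 0.0497
```

```bash
python3 - <<'E'
from h import *
B=bay();print(rel(B))
plan(at(B,0,0,48),RB(B),-1,mm=6,deg=4)
E
```

```text
(array([-2.85,  4.62, 57.36]), array([ 0.46,  0.14, -0.5 ]))
D 10.8 mm A 0.7 deg
[[-0.004, -0.0012, 0.0044, -2.3, 1.4, 4.7, -1], [-0.004, -0.0012, 0.0044, -2.4, 1.5, 4.6, -1]]
```

Emit:
{"method": "step_arm", "body": {"deltas": [[-0.006, -0.001, 0.005, -2, 1.2, 3, -1], [-0.004, -0.001, 0.004, -1.5, 1.2, 3, -1], [-0.004, 0, 0, 0, 0, 0, -1], [0, 0, 0, 0, 0, 0, -1]]}}

```text
time_s: 7.8
tcp_pos: [0.5944, -0.0091, 0.122]
eef_rot: [154.3, 0.0, 91.8]
contact_force: [-0.3, -1.3, -2.0]
gripper_width: 0.0498
```

```bash
python3 - <<'E'
from h import *
from plant import r
B=bay();print(rel(B))
i=r.camera_info('wrist');im=r.capture('wrist')[:,:,::-1]; cv2.imwrite('pics/w4.png',im);np.save('w4.npy',i)
zoom(im,240,90,170,130,4,'w4z.png')
P=proj(i,np.array([at(B,x,y,0) for x,y in((-51.5,26.5),(-51.5,-26.5))]));print(P,((P-[240,90])*4+1.5).round())
E
```

```text
(array([ 6.65,  1.41, 53.09]), array([-0.68, -0.02, -0.01]))
[[370.86908074 151.73652675]
 [267.39156619 151.87404358]] [[525. 248.]
 [111. 249.]]
```

View pics/w4z.png

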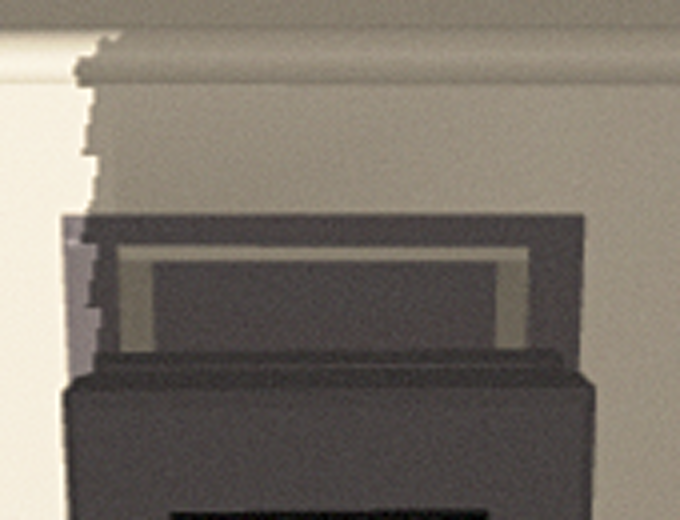

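Emit:
{"method": "step_arm", "body": {"deltas": [[0, 0, 0, 0, 0, 0, -1], [0, 0, 0, 0, 0, 0, -1]]}}

```text
time_s: 8.05
tcp_pos: [0.5963, -0.0097, 0.1235]
eef_rot: [154.2, 0.0, 91.7]
contact_force: [-0.0, -1.1, -2.4]
gripper_width: 0.0495
```

```bash
python3 - <<'E'
from h import *
B=bay(-1.9,.4);print(rel(B)); s=cur()[2];print(s['qd'],s['joints'])
plan(at(B,0,0,48),RB(B),-1,mm=6,deg=4)
E
```

```text
(array([ 9.33,  0.7 , 53.69]), array([-0.83, -0.07,  0.07]))
[ 0.93664366  0.02545632  0.82739746 -2.19232007 -0.59672565  1.49725508] [   7.86712874    5.56041508  -57.62235459   67.51903833   -2.93945405
 -163.04676538]
D 11.0 mm A 0.8 deg
[[0.0072, 0.0006, -0.0006, -0.4, -4.7, 2.8, -1], [0.0072, 0.0006, -0.0006, -0.3, -4.7, 2.8, -1]]
```

I've stopped here because the arm is close to a wrist singularity: j5 is about -3° and j3 is within 1° of its limit. I'll identify the kinematics before planning any further.

```bash
cat > kin.py <<'E'
from h import *
def fk(q,P):
    h,a1,d,L2,e,L3,Lt,j1o,j6o=P; q=np.radians(q)
    Rz=lambda a:Ro.from_euler('z',a); Ry=lambda a:Ro.from_euler('y',a); Rx=lambda a:Ro.from_euler('x',a)
    R=Rz(q[0]+j1o); p=np.array([0,0,h])+R.apply([a1,d,0])
    R2=R*Ry(q[1]); p=p+R2.apply([0,0,L2])
    R3=R2*Ry(-q[2]); p=p+R3.apply([L3,0,e])
    R4=R3*Rx(P_s[0]*q[3]); R5=R4*Ry(-q[4]); p=p+R5.apply([Lt,0,0])
    R6=R5*Rx(P_s[1]*q[5]+j6o)
    return p,R6*Ro.from_matrix([[0,0,1],[0,1,0],[-1,0,0]])  # tool z = R6 x
P_s=[1,1]
DATA=[([87.5552777,20.5914626,.634108,-.0231875,-70.136175,-16.506629],[.21906697,.63793604,.22561528],[-179.994322,-.0958686,-108.959253]),
([50.23258699,6.64238762,-19.68190262,.13823983,-64.7338786,-123.66211851],[.45403893,.24445562,.21321689],[-179.18785432,.68968349,106.63551507]),
([28.31205471,4.27845084,-36.54408254,14.88088979,-33.76833159,-123.5987243],[.5827,.0421,.1738],[161.9,1.5,95.7]),
([21.0743322,4.312459,-37.95806129,18.58651875,-26.15213363,-124.49837495],[.62034011,-.01269328,.18698427],[155.91288916,.32719344,91.67368275]),
([7.86712874,5.56041508,-57.62235459,67.51903833,-2.93945405,-163.04676538],[.5963,-.0097,.1235],[154.2,0,91.7])]
def load(): 
    P=np.load('P.npy'); P_s[:]=list(np.load('Ps.npy')); return P
E
python3 - <<'E'
import kin
from kin import *
best=None
for s4 in (1,-1):
  for s6 in (1,-1):
    for o6 in (0,np.pi/2,np.pi,-np.pi/2):
      kin.P_s[:]=[s4,s6]
      def res(P):
        out=[]
        for q,p,e in DATA:
            a,R=fk(q,P); out+=list((a-p)*10); out+=list((R.inv()*Ro.from_euler('xyz',e,degrees=True)).as_rotvec())
        return np.array(out+list((P[:7]-[.4,0,.0,.4,.05,.4,.3])*1e-3))
      s=least_squares(res,[.4,0.,-.19,.4,.05,.4,.3,0,o6])
      if best is None or s.cost<best[0]: best=(s.cost,s.x,[s4,s6],res(s.x))
print(best[0],best[1].round(4),best[2]);print(best[3][:-7].reshape(-1,6).round(4))
np.save('P.npy',best[1]);np.save('Ps.npy',best[2])
E
```

```text
0.5679422913783698 [-0.2258  0.1492 -0.2219  0.7341  0.1396  0.1792  0.3253  0.0967  0.0923] [-1, -1]
[[-3.124e-01 -3.960e-02 -1.941e-01 -2.000e-04  0.000e+00  4.400e-03]
 [-1.652e-01  2.880e-02  1.063e-01  1.200e-03  1.300e-03  4.400e-03]
 [-3.900e-03  2.537e-01  1.200e-01  1.900e-03 -3.010e-02  5.000e-04]
 [-3.800e-02  2.230e-01  5.100e-02 -1.300e-03 -3.940e-02 -4.000e-03]
 [ 9.870e-02 -8.978e-01 -8.330e-02 -1.400e-03 -4.150e-02 -5.200e-03]]
```

```bash
python3 - <<'E'
from kin import *
import itertools
T=Ro.from_matrix([[0,0,1],[0,1,0],[-1,0,0]])
res_all=[]
for s1,s4,s5,s6 in itertools.product((1,-1),(1,-1),(1,-1),(1,-1)):
  for o1,o6 in itertools.product(np.arange(4)*np.pi/2,repeat=2):
    def res(o):
        out=[]
        for q,p,e in DATA:
            q=np.radians(q)
            R=Ro.from_euler('ZYXYX',[s1*q[0]+o[0],q[1]-q[2]+o[1],s4*q[3]+o[2],s5*q[4]+o[3],s6*q[5]+o[4]])*T
            out+=list((R.inv()*Ro.from_euler('xyz',e,degrees=True)).as_rotvec())
        return np.array(out)
    s=least_squares(res,[o1,0,0,0,o6]); res_all.append((s.cost,(s1,s4,s5,s6),np.degrees(s.x).round(2),s.x))
res_all.sort(key=lambda a:a[0])
for a in res_all[:6]: print(a[:3])
E
```

```text
Traceback (most recent call last):
  File "scipy/spatial/transform/_rotation.pyx", line 1413, in scipy.spatial.transform._rotation.Rotation.from_euler
ValueError: Expected axis specification to be a non-empty string of upto 3 characters, got ZYXYX
```

```bash
python3 - <<'E'
from kin import *
import itertools
T=Ro.from_matrix([[0,0,1],[0,1,0],[-1,0,0]])
E=Ro.from_euler
res_all=[]
for s4,s5,s6 in itertools.product((1,-1),(1,-1),(1,-1)):
  for o1,o6 in itertools.product(np.arange(4)*np.pi/2,repeat=2):
    def res(o):
        out=[]
        for q,p,e in DATA:
            q=np.radians(q)
            R=E('ZYX',[q[0]+o[0],q[1]-q[2]+o[1],s4*q[3]+o[2]])*E('YX',[s5*q[4]+o[3],s6*q[5]+o[4]])*T
            out+=list((R.inv()*Ro.from_euler('xyz',e,degrees=True)).as_rotvec())
        return np.array(out)
    s=least_squares(res,[o1,0,0,0,o6]); res_all.append((s.cost,(s4,s5,s6),np.degrees(s.x).round(2),s.x,s.fun))
res_all.sort(key=lambda a:a[0])
for a in res_all[:6]: print(a[:3])
print(res_all[0][4].reshape(-1,3).round(3))
E
```

```text
(np.float64(6.097508907135154e-07), (-1, -1, -1), array([-1.0e-02,  4.0e-02,  1.0e-02, -3.0e-02,  3.6e+02]))
(np.float64(6.09750890713611e-07), (1, -1, -1), array([ 3.5999e+02,  1.8004e+02, -1.0000e-02, -1.8003e+02,  3.6000e+02]))
(np.float64(6.097508907136896e-07), (-1, -1, -1), array([-0.01,  0.04,  0.01, -0.03,  0.  ]))
(np.float64(6.097508907137741e-07), (1, -1, -1), array([-1.0000e-02,  1.8004e+02, -1.0000e-02, -1.8003e+02,  3.6000e+02]))
(np.float64(6.097508907137949e-07), (-1, 1, -1), array([-1.0000e-02,  4.0000e-02, -1.7999e+02,  3.0000e-02,  1.8000e+02]))
(np.float64(6.097508907138857e-07), (1, -1, -1), array([-1.0000e-02, -1.7996e+02, -1.0000e-02,  1.7997e+02,  0.0000e+00]))
[[ 0.    -0.    -0.   ]
 [-0.    -0.    -0.   ]
 [ 0.001 -0.     0.001]
 [-0.    -0.    -0.   ]
 [-0.     0.    -0.   ]]
```

```bash
python3 - <<'E'
from kin import *
E=Ro.from_euler
A=[];b=[]
for q,p,e in DATA:
    q=np.radians(q)
    R1=E('z',q[0]);R2=R1*E('y',q[1]);R3=R2*E('y',-q[2]);R4=R3*E('x',-q[3]);R5=R4*E('y',-q[4])
    M=np.c_[[0,0,1],R1.as_matrix()[:,:2],R2.as_matrix()[:,[0,2]],R3.as_matrix()[:,[0,2]],R5.as_matrix()]
    A.append(M);b.append(p)
A=np.vstack(A);b=np.hstack(b)
names='h a1 d L2x L2 L3 e Lt w5 v5'.split()
def sol(idx,lam=1e-3):
    a=A[:,idx]; x=np.linalg.lstsq(np.vstack([a,lam*np.eye(len(idx))]),np.r_[b,np.zeros(len(idx))],rcond=None)[0]
    print({names[k]:round(v,4) for k,v in zip(idx,x)},'max err mm',1000*abs(a@x-b).max().round(4))
sol([0,1,2,4,5,6,7]);sol([0,1,4,5,6,7,8,9]);sol(list(range(10)));sol([0,2,4,5,6,7]);sol([0,4,5,6,7,8,9])
E
```

```text
{'h': np.float64(-0.1458), 'a1': np.float64(0.1618), 'd': np.float64(-0.1665), 'L2': np.float64(0.7138), 'L3': np.float64(0.205), 'e': np.float64(0.1158), 'Lt': np.float64(0.3531)} max err mm 92.39999999999999
{'h': np.float64(0.1985), 'a1': np.float64(0.0), 'L2': np.float64(0.6016), 'L3': np.float64(0.4635), 'e': np.float64(0.0001), 'Lt': np.float64(0.3779), 'w5': np.float64(-0.1918), 'v5': np.float64(0.0)} max err mm 0.0
{'h': np.float64(0.1986), 'a1': np.float64(0.0001), 'd': np.float64(0.0), 'L2x': np.float64(-0.0001), 'L2': np.float64(0.6016), 'L3': np.float64(0.4635), 'e': np.float64(0.0001), 'Lt': np.float64(0.3779), 'w5': np.float64(-0.1918), 'v5': np.float64(0.0)} max err mm 0.0
{'h': np.float64(-0.0868), 'd': np.float64(-0.1552), 'L2': np.float64(0.8845), 'L3': np.float64(0.3262), 'e': np.float64(0.1247), 'Lt': np.float64(0.5219)} max err mm 90.5
{'h': np.float64(0.1985), 'L2': np.float64(0.6017), 'L3': np.float64(0.4635), 'e': np.float64(0.0001), 'Lt': np.float64(0.378), 'w5': np.float64(-0.1918), 'v5': np.float64(0.0)} max err mm 0.0
```

```bash
cat > kin.py <<'E'
from h import *
E=Ro.from_euler
TT=Ro.from_matrix([[0,0,1],[0,1,0],[-1,0,0]])
LO=np.array([-176.03,-82.01,-58.28,-173.87,-174.79,-173.66]);HI=np.array([176.03,121.73,71.71,95.51,-.11,173.66])
def fk(q):
    q=np.radians(q)
    R1=E('z',q[0]);R2=R1*E('y',q[1]);R3=R2*E('y',-q[2]);R4=R3*E('x',-q[3]);R5=R4*E('y',-q[4])
    return np.array([0,0,.1985])+R2.apply([0,0,.6017])+R3.apply([.4635,0,0])+R5.apply([.378,-.1918,0]), R5*E('x',-q[5])*TT
def ik(p,R,q0,lim=True):
    def f(q):
        a,S=fk(q); return np.r_[(a-p)*5,(S.inv()*R).as_rotvec()]
    s=least_squares(f,np.clip(q0,LO+1e-3,HI-1e-3),bounds=(LO,HI) if lim else (-np.inf,np.inf),x_scale=30.,max_nfev=80)
    return s.x,np.sqrt(2*s.cost)
def allik(p,R,n=60,seed=0):
    g=np.random.default_rng(seed); out=[]
    for k in range(n):
        q,e=ik(p,R,g.uniform(LO,HI))
        if e<1e-4 and not any(np.abs(q-o).max()<1 for o in out): out.append(q)
    return out
E
python3 - <<'E'
from kin import *
for q in ([87.5552777,20.5914626,.634108,-.0231875,-70.136175,-16.506629],): print(fk(q)[0])
B=bay(-1.9,.4)
flip=Ro.from_euler('z',180,degrees=True)
for z in (48,5):
  for F in (Ro.identity(),flip):
    for q in allik(at(B,0,0,z),RB(B)*F): print(z,q.round(1))
print('tool pitched so that tool tilts less')
for tilt in (10,20,30,40,-20):
  R=RB(B)*E('x',tilt,degrees=True)
  for q in allik(at(B,0,0,10),R,30): print(tilt,R.apply([0,0,1]).round(2),q.round(1))
E
```

```text
[0.21906448 0.63787733 0.22548402]
tool pitched so that tool tilts less
10 [ 0.26  0.01 -0.97] [  20.2   14.5  -36.2   11.   -25.4 -117.9]
20 [ 0.09  0.   -1.  ] [  18.4   19.1  -23.9    2.1  -42.3 -108.1]
30 [-0.09 -0.   -1.  ] [  16.6   24.4  -13.7   -1.5  -56.7 -104. ]
40 [-0.26 -0.01 -0.97] [  15.2   30.2   -4.4   -3.7  -70.1 -101.7]
```

The kinematic model fits exactly. It shows that holding the tool square to the deck at the bay is out of reach. The pack therefore has to be held with the tool leaning about 20° relative to it, so I'll set it back on the table and regrip. First I'll check the route.

```bash
python3 - <<'E'
from kin import *
q=np.array([7.867,5.560,-57.622,67.519,-2.939,-163.047])
p0,R0=fk(q);print(p0)
p1=np.array([.58,.03,.20]);R1=down(92)
w=(R0.inv()*R1).as_rotvec()
for k in range(1,6):
    t=k/5;q,e=ik(p0+(p1-p0)*t,R0*Ro.from_rotvec(w*t),q);print(q.round(1),round(e,5))
p2=np.array([.4628,.268,.1]);R2=down(110.1)
q,e=ik(p2,R2,q);print('down',q.round(1),e)
for tilt in (10,20,25):
    for z in (.032,.1):
        R=R2*E('x',tilt,degrees=True);qq,e=ik(np.array([.4628,.268,z]),R,q);print(tilt,z,R.apply([0,0,1]).round(2),qq.round(1),round(e,5))
plan(p1,R1,-1,mm=20,deg=5)
E
```

```text
[ 0.59621529 -0.00973339  0.12343388]
[  22.6    6.4  -41.6   18.3  -23.7 -126.5] 0.0
[  23.1    7.4  -33.2    9.7  -35.4 -118.5] 0.0
[  22.9    8.9  -26.2    5.2  -45.4 -114.4] 0.0
[  22.6   10.7  -19.8    2.2  -54.7 -111.9] 0.0
[  22.2   12.8  -13.7   -0.   -63.4 -110.2] 0.0
down [  51.1   14.3  -26.6    0.   -49.1 -121. ] 4.360353458282309e-14
10 0.032 [-0.16 -0.06 -0.98] [  47.6   24.9  -20.    -5.7  -54.2 -113.8] 0.0
10 0.1 [-0.16 -0.06 -0.98] [  47.6   20.1  -16.6   -5.2  -62.3 -114.7] 0.0
20 0.032 [-0.32 -0.12 -0.94] [  44.8   30.7  -10.7   -8.9  -67.1 -109.8] 0.0
20 0.1 [-0.32 -0.12 -0.94] [  44.8   26.3   -7.7   -8.5  -74.5 -111.1] 0.0
25 0.032 [-0.4  -0.15 -0.91] [  43.6   33.7   -6.4  -10.1  -73.3 -108.6] 0.0
25 0.1 [-0.4  -0.15 -0.91] [  43.6   29.4   -3.6   -9.9  -80.3 -109.8] 0.0
D 87.7 mm A 25.8 deg
[[0.0751, 0.0003, -0.0009, 6.7, 3.3, -12.6, -1], [0.0751, 0.0003, -0.0009, 6.7, 2.3, -12.8, -1], [0.0751, 0.0003, -0.0009, 6.7, 1.4, -12.9, -1], [0.0751, 0.0003, -0.0009, 6.7, 0.4, -13.0, -1], [0.0751, 0.0003, -0.0009, 6.7, -0.5, -13.0, -1], [0.0751, 0.0003, -0.0009, 6.7, -1.5, -12.9, -1]]
```

Emit:
{"method": "step_arm", "body": {"deltas": [[0.03, 0, 0, 3, 2, -8, -1], [0.03, 0, 0, 3, 2, -8, -1], [0.04, 0, 0, 4, 2, -10, -1], [0.05, 0, 0, 4, 2, -10, -1]]}}

```text
time_s: 8.45
tcp_pos: [0.6028, -0.0169, 0.158]
eef_rot: [159.2, 1.5, 90.9]
contact_force: [3.0, -3.7, -1.1]
gripper_width: 0.0496
```

```bash
python3 - <<'E'
from kin import *
s=cur()[2];print(s['joints'].round(1))
a=plan(np.array([.57,.06,.20]),down(95),-1,mm=20,deg=5)
plan(np.array([.4628,.268,.12]),down(110.1),-1,mm=30,deg=5,start=a)
E
```

```text
[  21.6    5.9  -39.5   19.1  -26.9 -126.2]
D 93.5 mm A 21.2 deg
[[0.0722, 0.0078, -0.0132, 15.2, -2.8, -10.5, -1], [0.0722, 0.0078, -0.0132, 15.4, -3.3, -10.1, -1], [0.0722, 0.0078, -0.0132, 15.5, -3.8, -9.7, -1], [0.0722, 0.0078, -0.0132, 15.6, -4.3, -9.3, -1], [0.0722, 0.0078, -0.0132, 15.8, -4.8, -8.9, -1]]
D 247.3 mm A 15.1 deg
[[-0.0, 0.0, -0.0293, 24.1, -9.9, 8.9, -1], [-0.0, 0.0, -0.0293, 24.3, -9.1, 8.9, -1], [-0.0, 0.0, -0.0293, 24.6, -8.4, 8.9, -1], [-0.0, 0.0, -0.0293, 24.8, -7.7, 8.9, -1], [-0.0, 0.0, -0.0293, 25.1, -7.0, 8.9, -1], [-0.0, 0.0, -0.0293, 25.2, -6.2, 8.9, -1], [-0.0, 0.0, -0.0293, 25.4, -5.5, 8.9, -1], [-0.0, 0.0, -0.0293, 25.6, -4.8, 8.9, -1], [-0.0, 0.0, -0.0293, 25.7, -4.0, 8.8, -1]]
```

Emit:
{"method": "step_arm", "body": {"deltas": [[0.072, 0.008, -0.013, 15.2, -2.8, -10.5, -1], [0.072, 0.008, -0.013, 15.4, -3.3, -10.1, -1], [0.072, 0.008, -0.013, 15.5, -3.8, -9.7, -1], [0.072, 0.008, -0.013, 15.6, -4.3, -9.3, -1], [0.072, 0.008, -0.013, 15.8, -4.8, -8.9, -1]]}}

```text
time_s: 8.95
tcp_pos: [0.5643, 0.0756, 0.2033]
eef_rot: [-179.0, -1.3, 95.9]
contact_force: [-0.3, -0.5, -2.6]
gripper_width: 0.0495
```

Emit:
{"method": "step_arm", "body": {"deltas": [[0, 0, -0.029, 24.1, -9.9, 8.9, -1], [0, 0, -0.029, 24.3, -9.1, 8.9, -1], [0, 0, -0.029, 24.6, -8.4, 8.9, -1], [0, 0, -0.029, 24.8, -7.7, 8.9, -1], [0, 0, -0.029, 25.1, -7, 8.9, -1], [0, 0, -0.029, 25.2, -6.2, 8.9, -1], [0, 0, -0.029, 25.4, -5.5, 8.9, -1], [0, 0, 0, 0, 0, 0, -1]]}}

```text
time_s: 9.75
tcp_pos: [0.4676, 0.2606, 0.1457]
eef_rot: [-179.1, -2.9, 108.9]
contact_force: [0.0, -0.6, -0.7]
gripper_width: 0.0493
```

```bash
python3 - <<'E'
from kin import *
s=cur()[2];print(s['joints'].round(1))
plan(np.array([.462,.268,.05]),down(110.1),-1,mm=20,deg=5)
E
```

```text
[  47.9   11.7  -21.6   -3.6  -56.1 -117. ]
D 96.2 mm A 3.3 deg
[[-0.0031, -0.0101, -0.0043, 0.8, -0.3, 19.2, -1], [-0.0031, -0.0101, -0.0043, 1.0, -0.3, 19.2, -1], [-0.0031, -0.0101, -0.0043, 1.2, -0.4, 19.2, -1], [-0.0031, -0.0101, -0.0043, 1.4, -0.4, 19.2, -1], [-0.0031, -0.0101, -0.0043, 1.5, -0.5, 19.1, -1]]
```

Emit:
{"method": "step_arm", "body": {"deltas": [[-0.004, -0.012, -0.004, 0.8, -0.3, 19, -1], [-0.004, -0.012, -0.004, 1, -0.3, 19, -1], [-0.004, -0.012, -0.004, 1.2, -0.4, 18, -1], [-0.003, -0.01, -0.004, 1.4, -0.4, 16, -1], [-0.003, -0.008, -0.004, 1, -0.4, 10, -1], [0, 0, 0, 0, 0, 0, -1]]}}

```text
time_s: 10.35
tcp_pos: [0.4581, 0.2757, 0.0622]
eef_rot: [179.9, -0.3, 110.5]
contact_force: [0.6, 0.5, -2.4]
gripper_width: 0.0494
```

```bash
python3 - <<'E'
from kin import *
print(cur()[0],cur()[2]['eef_rot'])
plan(np.array([.462,.268,.0315]),down(110.1),-1,mm=6,deg=5)
E
```

```text
[0.45809488 0.27574579 0.0622199 ] [179.86953037  -0.34983856 110.54590334]
D 31.9 mm A 0.6 deg
[[0.0004, -0.001, 0.0013, -1.5, 0.1, 5.1, -1], [0.0004, -0.001, 0.0013, -1.5, 0.2, 5.1, -1], [0.0004, -0.001, 0.0013, -1.4, 0.2, 5.1, -1], [0.0004, -0.001, 0.0013, -1.4, 0.1, 5.1, -1], [0.0004, -0.001, 0.0013, -1.5, 0.2, 5.1, -1], [0.0004, -0.001, 0.0013, -1.4, 0.1, 5.2, -1]]
```

Emit:
{"method": "step_arm", "body": {"deltas": [[0, -0.001, 0.001, -1.4, 0.1, 6, -1], [0, -0.001, 0.001, -1.4, 0.1, 6, -1], [0, -0.001, 0.001, -1.4, 0.1, 6, -1], [0, -0.001, 0.001, -1.4, 0.1, 5, -1], [0, -0.001, 0.001, -1, 0, 4, -1], [0, 0, 0, 0, 0, 1.5, -1], [0, 0, 0, 0, 0, 0, -1]]}}

```text
time_s: 11.05
tcp_pos: [0.4622, 0.2705, 0.0335]
eef_rot: [179.7, -0.2, 110.2]
contact_force: [-0.3, -0.1, -2.2]
gripper_width: 0.0497
```

Emit:
{"method": "step_arm", "body": {"deltas": [[0.003, 0, 0, 0, 0, 1.7, -1], [0.002, 0, 0, 0, 0, 1.5, -1], [0, 0, 0, 0, 0, 0.8, -1], [0, 0, 0, 0, 0, 0, -1]]}}

```text
time_s: 11.45
tcp_pos: [0.4626, 0.2709, 0.0302]
eef_rot: [180.0, -0.2, 110.2]
contact_force: [-0.4, 1.3, -2.3]
gripper_width: 0.0497
```

Emit:
{"method": "step_arm", "body": {"deltas": [[0, 0, 0, 0, 0, 0, 0.45], [0, 0, 0, 0, 0, 0, 0.45], [0.06, 0, 0, 0, 0, -0.6, 0.45], [0.07, 0, 0, 0, 0, -0.5, 0.45], [0.07, 0, 0, 0, 0, -0.5, 0.45], [0.07, 0, 0, 0, 0, 0, 0.45], [0.06, 0, 0, 0, 0, 0, 0.45], [0, 0, 0, 0, 0, 0, 0.45]]}}

```text
time_s: 12.25
tcp_pos: [0.4635, 0.2726, 0.0338]
eef_rot: [-160.7, -0.4, 110.4]
contact_force: [0.4, -0.2, 0.1]
gripper_width: 0.0635
```

```bash
python3 - <<'E'
from kin import *
s=cur()[2];print(s['joints'].round(1),s['tcp_pos'],s['contact_force'])
plan(np.array([.462,.2705,.0318]),down(110.1)*E('x',20,degrees=True),.45,mm=2,deg=5)
from plant import r
i=r.camera_info('wrist');im=r.capture('wrist')[:,:,::-1]; cv2.imwrite('pics/w5.png',im);np.save('w5.npy',i)
E
```

```text
[  45.    30.3  -10.8   -9.   -66.7 -109.6] [0.46347515 0.27264854 0.03384388] [ 0.35178799 -0.16066793  0.12370486]
D 3.3 mm A 0.8 deg
[[0.0058, -0.0027, 0.0036, -0.8, -0.7, 1.3, 0.45], [0.0058, -0.0027, 0.0036, -0.7, -0.6, 1.3, 0.45]]
```

View pics/w5.png

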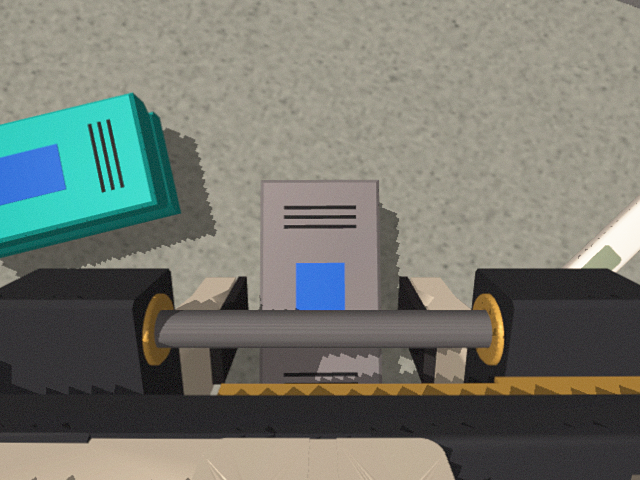

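Emit:
{"method": "step_arm", "body": {"deltas": [[0.006, -0.003, 0.003, -0.7, -0.5, 1.2, 0.45], [0.005, -0.002, 0.003, -0.6, -0.5, 1, 0.45], [0, 0, 0, 0, 0, 0, 0.45]]}}

```text
time_s: 12.6
tcp_pos: [0.461, 0.2701, 0.0325]
eef_rot: [-160.2, -0.0, 110.1]
contact_force: [-0.2, -1.0, -0.2]
gripper_width: 0.0632
```

```bash
python3 - <<'E'
from kin import *
print(cur()[0],cur()[2]['eef_rot'])
plan(np.array([.4626,.2709,.0318]),down(110.1)*E('x',20,degrees=True),.45,mm=3,deg=5)
i=np.load('w5.npy',allow_pickle=True).item()
W=np.array([atz(i,u,.04) for u in ((262,181),(378,181))]);print(W,W.mean(0)+.05*np.array([np.cos(.3508),np.sin(.3508),0]),np.linalg.norm(W[0]-W[1]))
E
```

```text
[0.4610308  0.27013164 0.03245418] [-1.60234131e+02 -1.46581013e-02  1.10145092e+02]
D 1.9 mm A 0.2 deg
[[0.0041, 0.0, 0.0008, 0.2, 1.9, 0.0, 0.45]]
[[0.42591627 0.232523   0.04      ]
 [0.40905915 0.27783456 0.04      ]] [0.46444262 0.27236124 0.04      ] 0.04834563199693034
```

Emit:
{"method": "step_arm", "body": {"deltas": [[0.002, 0, 0, 0.2, 2.2, 0.5, 0.45], [0, 0, 0, 0, 0, 0, -1], [0, 0, 0, 0, 0, 0, -1], [0, 0, 0, 0, 0, 0, -1], [0, 0, 0, 0, 0, 0, -1], [0, 0, 0, 0, 0, 0, -1]], "squeeze": 45}}

```text
time_s: 13.2
tcp_pos: [0.4624, 0.2712, 0.0321]
eef_rot: [-160.2, -0.0, 110.2]
contact_force: [-0.8, -0.9, -1.0]
gripper_width: 0.0491
```

```bash
cat >> kin.py <<'E'
TILT=E('x',19.8,degrees=True)
def RT(B): return RB(B)*TILT
def relT(B):
    p,R,s=cur(); return (B[:3,:3].T@(p-B[:3,3])*1000).round(2), np.degrees((RT(B).inv()*R).as_rotvec()).round(2), s['contact_force'].round(1), s['joints'].round(1)
E
python3 - <<'E'
from kin import *
B=bay(-1.9,.4)
q=cur()[2]['joints']
R0=cur()[1]
a=(np.array([.4624,.2712,.17]),R0)
plan(*a,-1,mm=28)
b=plan(at(B,0,0,85),RT(B),-1,mm=28,deg=5,start=a)
for k in range(0,11):
    t=k/10;w=(R0.inv()*RT(B)).as_rotvec();q,e=ik(a[0]+(at(B,0,0,85)-a[0])*t,R0*Ro.from_rotvec(w*t),q);print(q.round(1),round(e,5))
for z in (60,40,20,8):
    q,e=ik(at(B,0,0,z),RT(B),q);print(z,q.round(1),round(e,5))
E
```

```text
D 137.9 mm A 0.0 deg
[[0.0, 0.0, 0.0, 0.0, -9.3, -26.0, -1], [0.0, 0.0, 0.0, 0.0, -9.3, -26.0, -1], [0.0, 0.0, 0.0, 0.0, -9.3, -25.9, -1], [0.0, 0.0, 0.0, 0.0, -9.4, -26.0, -1], [0.0, 0.0, 0.0, 0.1, -9.3, -25.9, -1]]
D 304.6 mm A 30.9 deg
[[-0.0393, 0.0037, 0.0292, -27.6, 1.3, 1.6, -1], [-0.0393, 0.0037, 0.0292, -27.6, 2.1, 1.6, -1], [-0.0393, 0.0037, 0.0292, -27.5, 2.8, 1.6, -1], [-0.0393, 0.0037, 0.0292, -27.4, 3.6, 1.6, -1], [-0.0393, 0.0037, 0.0292, -27.3, 4.3, 1.7, -1], [-0.0393, 0.0037, 0.0292, -27.2, 5.0, 1.7, -1], [-0.0393, 0.0037, 0.0292, -27.0, 5.7, 1.9, -1], [-0.0393, 0.0037, 0.0292, -26.8, 6.5, 2.0, -1], [-0.0393, 0.0037, 0.0292, -26.7, 7.2, 2.2, -1], [-0.0393, 0.0037, 0.0292, -26.4, 7.8, 2.3, -1]]
[[-0.0393, 0.0037, 0.0292, -26.3, 8.5, 2.6, -1]]
[  45.1   22.5   -3.6   -8.3  -82.  -112.4] 0.0
[  43.    20.8   -6.4   -7.   -78.8 -112.4] 0.0
[  40.8   19.1   -9.1   -5.7  -75.6 -112.3] 0.0
[  38.6   17.7  -11.6   -4.4  -72.4 -112.2] 0.0
[  36.2   16.3  -13.9   -3.2  -69.2 -112. ] 0.0
[  33.7   15.1  -16.    -2.1  -66.  -111.8] 0.0
[  31.    14.1  -17.9   -1.   -62.8 -111.4] 0.0
[  28.3   13.3  -19.6   -0.   -59.5 -111. ] 0.0
[  25.4   12.6  -21.2    0.8  -56.2 -110.5] 0.0
[  22.5   12.1  -22.5    1.5  -52.9 -109.8] 0.0
[  19.5   11.9  -23.6    2.1  -49.6 -109. ] 0.0
60 [  19.1   14.2  -23.9    2.1  -47.  -108.7] 0.0
40 [  18.8   16.1  -24.     2.2  -44.9 -108.5] 0.0
20 [  18.6   18.   -24.1    2.2  -42.9 -108.4] 0.0
8 [  18.4   19.2  -24.1    2.2  -41.8 -108.3] 0.0
```

All of these poses are comfortably in range.

Emit:
{"method": "step_arm", "body": {"deltas": [[0, 0, 0, 0, -2, -5, -1], [0, 0, 0, 0, -6, -16, -1], [0, 0, 0, 0, -9.3, -26, -1], [0, 0, 0, 0, -9.3, -26, -1], [0, 0, 0, 0, -9.3, -26, -1], [0, 0, 0, 0, -9.3, -26, -1]]}}

```text
time_s: 13.8
tcp_pos: [0.4593, 0.2691, 0.1656]
eef_rot: [-159.6, 0.1, 110.1]
contact_force: [0.8, 1.3, -2.8]
gripper_width: 0.0494
```

Emit:
{"method": "step_arm", "body": {"deltas": [[-0.039, 0.0037, 0.029, -27.6, 1.3, 1.2, -1], [-0.039, 0.0037, 0.029, -27.6, 2.1, 1.2, -1], [-0.039, 0.0037, 0.029, -27.5, 2.8, 1.2, -1], [-0.039, 0.0037, 0.029, -27.4, 3.6, 1.2, -1], [-0.039, 0.0037, 0.029, -27.3, 4.3, 1.2, -1], [-0.039, 0.0037, 0.029, -27.2, 5, 1.2, -1], [-0.039, 0.0037, 0.029, -27, 5.7, 1.5, -1], [-0.039, 0.0037, 0.029, -26.8, 6.5, 1.5, -1], [-0.039, 0.0037, 0.029, -20, 7.2, 1, -1], [0, 0, 0, 0, 0, 0, -1]]}}

```text
time_s: 14.8
tcp_pos: [0.5529, 0.038, 0.159]
eef_rot: [178.8, 0.5, 94.6]
contact_force: [0.2, -0.1, -3.5]
gripper_width: 0.0492
```

```bash
python3 - <<'E'
from kin import *
B=bay(-1.9,.4);print(relT(B))
plan(at(B,0,0,62),RT(B),-1,mm=15,deg=4)
E
```

```text
(array([-13.59,  49.74, 103.56]), array([ 3.99, -0.34, -2.84]), array([ 0.2, -0.1, -3.5]), array([  24.8,   11.7,  -21.5,    1.1,  -55.8, -110.8]))
D 66.2 mm A 4.9 deg
[[-0.0139, 0.0012, 0.0099, -10.2, 5.3, 6.6, -1], [-0.0139, 0.0012, 0.0099, -10.1, 5.4, 6.6, -1], [-0.0139, 0.0012, 0.0099, -10.1, 5.4, 6.7, -1], [-0.0139, 0.0012, 0.0099, -10.0, 5.3, 6.8, -1], [-0.0139, 0.0012, 0.0099, -10.0, 5.4, 6.9, -1]]
```

Emit:
{"method": "step_arm", "body": {"deltas": [[-0.014, 0.001, 0.01, -10, 5.3, 6.6, -1], [-0.014, 0.001, 0.01, -10, 5.3, 6.6, -1], [-0.014, 0.001, 0.01, -10, 5.3, 6.6, -1], [-0.014, 0.001, 0.01, -10, 5, 6.6, -1], [-0.01, 0, 0.005, -6, 3, 3, -1], [0, 0, 0, 0, 0, 0, -1]]}}

```text
time_s: 15.4
tcp_pos: [0.5809, -0.0079, 0.1301]
eef_rot: [175.0, 0.1, 91.9]
contact_force: [0.8, 0.1, -1.8]
gripper_width: 0.0491
```

```bash
python3 - <<'E'
from kin import *
from plant import r
B=bay(-1.9,.4);print(relT(B))
plan(at(B,0,0,55),RT(B),-1,mm=5,deg=4)
i=r.camera_info('wrist');im=r.capture('wrist')[:,:,::-1]; cv2.imwrite('pics/w6.png',im);np.save('w6.npy',i)
d=r.capture('side');zoom(d[:,:,::-1],290,120,160,150,4,'d6.png')
P=proj(i,np.array([at(B,x,y,0) for x,y in((-51.5,26.5),(-51.5,-26.5))]));print(P)
E
```

```text
(array([-1.72,  3.04, 66.16]), array([ 0.19, -0.08, -0.17]), array([ 0.8,  0.1, -1.8]), array([  19.6,   13.6,  -24. ,    2.2,  -47.7, -109.1]))
D 11.7 mm A 0.3 deg
[[-0.0011, 0.0005, 0.001, -1.0, 1.8, 3.3, -1], [-0.0011, 0.0005, 0.001, -1.0, 1.8, 3.3, -1], [-0.0011, 0.0005, 0.001, -1.0, 1.8, 3.3, -1]]
[[361.41590108 207.9785752 ]
 [272.7566372  207.82789367]]
```

View pics/w6.png

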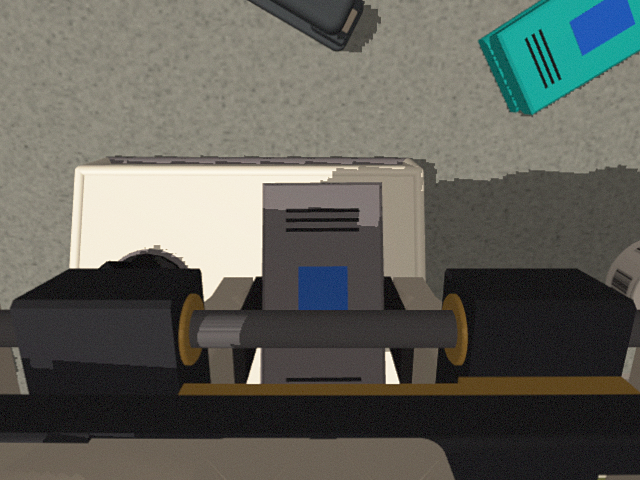

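View pics/d6.png

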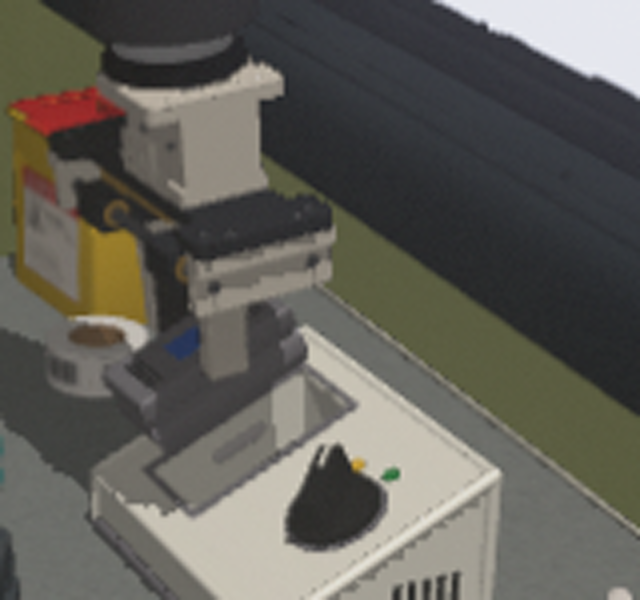

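Emit:
{"method": "step_arm", "body": {"deltas": [[-0.002, 0, 0.001, -1.1, 2, 5.5, -1], [-0.002, 0, 0.001, -1, 2, 5.5, -1], [-0.001, 0, 0.001, -0.8, 2, 5, -1], [0, 0, 0, 0, 1, 3, -1], [0, 0, 0, 0, 0, 0, -1]]}}

```text
time_s: 16.0
tcp_pos: [0.591, -0.0086, 0.1113]
eef_rot: [174.6, 0.0, 91.9]
contact_force: [-0.7, 0.2, -1.8]
gripper_width: 0.0493
```

```bash
python3 - <<'E'
from kin import *
B=bay(-1.9,.4);print(relT(B))
plan(at(B,0,0,38),RT(B),-1,mm=4,deg=4)
E
```

```text
(array([-0.54,  2.03, 44.89]), array([-0.17, -0.04, -0.14]), array([-0.7,  0.2, -1.8]), array([  19.2,   15.5,  -24.3,    2.3,  -45.1, -108.9]))
D 7.2 mm A 0.2 deg
[[0.0015, 0.0003, 0.0012, -1.0, 1.4, 3.2, -1], [0.0015, 0.0003, 0.0012, -1.0, 1.4, 3.1, -1]]
```

Emit:
{"method": "step_arm", "body": {"deltas": [[0.001, 0, 0.001, -1, 1.2, 3, -1], [0.001, 0, 0.001, -1, 1, 3, -1], [0, 0, 0, 0, 0, 0, -1], [0, 0, 0, 0, 0, 0, -1]]}}

```text
time_s: 16.4
tcp_pos: [0.5941, -0.0106, 0.105]
eef_rot: [174.8, 0.0, 91.8]
contact_force: [-0.4, 0.3, -2.5]
gripper_width: 0.0493
```

```bash
python3 - <<'E'
from kin import *
from plant import r
B=bay(-1.9,.4);print(relT(B))
D=r.camera_info('side');S=r.camera_info('scene')
d=r.capture('side')[:,:,::-1].copy();s=r.capture('scene')[:,:,::-1].copy()
q=relT(B)[0]
# pack model at measured tcp
def pk(off=(0,0)):
    c=np.array([q[0]+.8,q[1],q[2]-32.1])
    return [at(B,c[0]+sx*50,c[1]+sy*25,c[2]+40) for sx,sy in((-1,-1),(1,-1),(1,1),(-1,1))]
bm=[at(B,sx*51.5,sy*26.5,0) for sx,sy in((-1,-1),(1,-1),(1,1),(-1,1))]
def ov(img,i,x0,y0,w,h,sc,name):
    c=cv2.resize(img[y0:y0+h,x0:x0+w],None,fx=sc,fy=sc,interpolation=cv2.INTER_CUBIC)
    for P,col in((pk(),(0,0,255)),(bm,(0,255,0))):
        u=((proj(i,np.array(P))-[x0,y0]+.5)*sc-.5).round().astype(int); cv2.polylines(c,[u.reshape(-1,1,2)],True,col,1)
    cv2.imwrite('pics/'+name,c)
ov(d,D,305,180,120,100,6,'d7.png');ov(s,S,275,185,120,90,6,'s7.png')
E
```

```text
(array([-0.43, -0.09, 37.86]), array([-0.04, -0.04, -0.02]), array([-0.4,  0.3, -2.5]), array([  18.9,   16.2,  -24.2,    2.2,  -44.6, -108.6]))
```

View pics/d7.png

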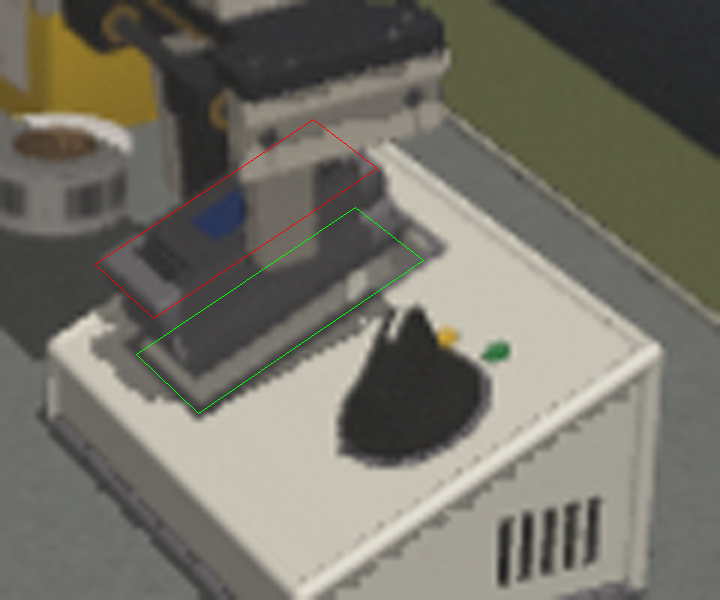

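View pics/s7.png

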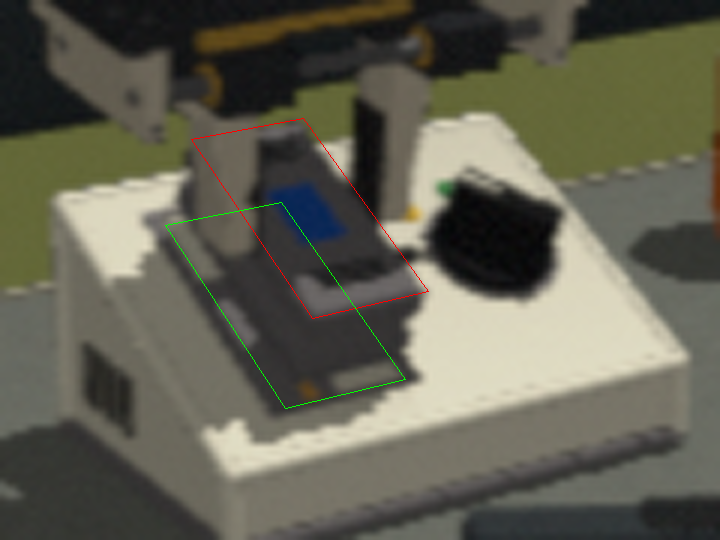

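```bash
python3 - <<'E'
from kin import *
from plant import r
D=r.camera_info('side');S=r.camera_info('scene');B=bayT(DOCK)
def onplane(i,u,h=0):
    o,d=ray(i,u);n=B[:3,2];t=((B[:3,3]+n*h-o)@n)/(d@n);return B[:3,:3].T@(o+d*t-B[:3,3])*1000
for nm,i,z,o in (('side',D,[(127,253),(200,325),(445,157),(367,92)],(305,195,6)),('scene',S,[(145,158),(290,127),(420,320),(270,355)],(275,195,6))):
    Q=np.array([onplane(i,unz(c,*o)) for c in z]);print(nm,Q.round(1).tolist(),Q.mean(0).round(2))
# blue patch centre of pack now
E
python3 - <<'E'
import cv2
from h import *
from plant import r
d=r.capture('side')[:,:,::-1].copy();zoom(d,305,195,80,70,9,'d8.png');cv2.imwrite('pics/d8full.png',d)
E
```

```text
side [[-52.7, 36.4, 0.0], [-53.4, -27.5, 0.0], [59.3, -27.2, 0.0], [61.0, 35.7, 0.0]] [3.55 4.34 0.  ]
scene [[55.7, 32.8, 0.0], [56.5, -34.3, 0.0], [-55.8, -31.5, -0.0], [-54.7, 34.4, -0.0]] [ 0.43  0.33 -0.  ]
```

View pics/d8.png

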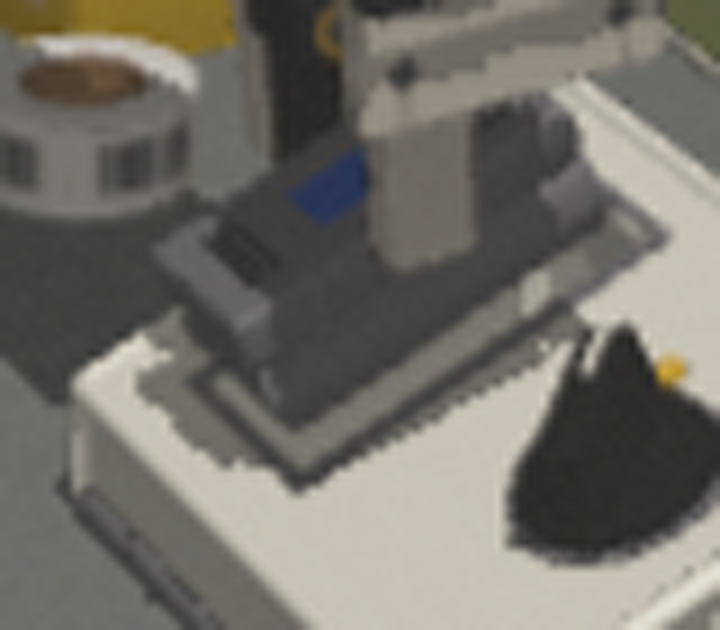

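```bash
python3 - <<'E'
from kin import *
from plant import r
D=r.camera_info('side');S=r.camera_info('scene');B=bayT(DOCK)
def onplane(i,u,h=0):
    o,d=ray(i,u);n=B[:3,2];t=((B[:3,3]+n*h/1000-o)@n)/(d@n);return (B[:3,:3].T@(o+d*t-B[:3,3])*1000).round(1)
print('tcp in DOCK frame',relT(B)[0])
print('rim outer FR',onplane(D,unz((298,490),305,195,9)),'inner FR',onplane(D,unz((295,452),305,195,9)))
print('pack bottom FR',onplane(D,unz((285,425),305,195,9),5.8), 'patch corner L', onplane(D,unz((288,193),305,195,9),45.8),onplane(D,unz((322,222),305,195,9),45.8))
print('top front L',onplane(D,unz((158,248),305,195,9),45.8))
print('rim BR',onplane(D,unz((668,232),305,195,9)))
E
```

```text
tcp in DOCK frame [-2.29  0.47 38.01]
rim outer FR [-54.2 -27.8   0. ] inner FR [-47.7 -14.2   0. ]
pack bottom FR [-46.  -10.4   5.8] patch corner L [-13.1  14.9  45.8] [-13.1  -3.8  45.8]
top front L [-46.3  26.8  45.8]
rim BR [ 60.1 -26.    0. ]
```

```bash
python3 - <<'E'
from kin import *
B=bay(-.7,.4);print(relT(B))
plan(at(B,0,0,31),RT(B),-1,mm=3,deg=4)
E
```

```text
(array([-1.590e+00, -3.000e-02,  3.801e+01]), array([-0.05, -0.04, -0.02]), array([-0.7,  0.1, -3.3]), array([  18.9,   16.2,  -24.2,    2.2,  -44.6, -108.6]))
D 7.2 mm A 0.1 deg
[[0.0003, 0.0002, 0.0001, 0.0, 1.3, 2.0, -1], [0.0003, 0.0002, 0.0001, 0.0, 1.3, 2.0, -1], [0.0003, 0.0002, 0.0001, 0.0, 1.3, 2.1, -1]]
```

Emit:
{"method": "step_arm", "body": {"deltas": [[0, 0, 0, 0, 1.4, 2, -1], [0, 0, 0, 0, 1.4, 2, -1], [0, 0, 0, 0, 1, 2, -1], [0, 0, 0, 0, 0, 0, -1]]}}

```text
time_s: 16.95
tcp_pos: [0.599, -0.0103, 0.0995]
eef_rot: [174.7, 0.0, 91.8]
contact_force: [-0.8, -0.3, -2.1]
gripper_width: 0.0489
```

```bash
python3 - <<'E'
from kin import *
B=bay(-.7,.4);print(relT(B))
E
```

```text
(array([ 0.4 ,  0.06, 30.78]), array([-0.09, -0.03, -0.03]), array([-0.8, -0.3, -2.1]), array([  18.7,   17. ,  -24. ,    2.3,  -44. , -108.5]))
```

Emit:
{"method": "step_arm", "body": {"deltas": [[0, 0, 0, 0, 0.5, 1.9, -1], [0, 0, 0, 0, 0.6, 1.9, -1], [0, 0, 0, 0, 0.6, 1.9, -1], [0, 0, 0, 0, 0, 0, -1]]}}

```text
time_s: 17.35
tcp_pos: [0.6013, -0.0102, 0.0933]
eef_rot: [174.7, 0.0, 91.8]
contact_force: [-0.7, 0.2, -2.3]
gripper_width: 0.0488
```

```bash
python3 - <<'E'
from kin import *
B=bay(-.7,.4);print(relT(B))
E
```

```text
(array([-0.07,  0.07, 24.15]), array([-0.08, -0.03, -0.03]), array([-0.7,  0.2, -2.3]), array([  18.6,   17.6,  -24.1,    2.3,  -43.3, -108.4]))
```

Emit:
{"method": "step_arm", "body": {"deltas": [[0, 0, 0, 0, 0.6, 1.9, -1], [0, 0, 0, 0, 0.6, 1.9, -1], [0, 0, 0, 0, 0.6, 1.9, -1], [0, 0, 0, 0, 0, 0, -1]]}}

```text
time_s: 17.75
tcp_pos: [0.6039, -0.0101, 0.0872]
eef_rot: [174.7, 0.0, 91.8]
contact_force: [0.4, -0.5, -2.2]
gripper_width: 0.0494
```

```bash
python3 - <<'E'
from kin import *
B=bay(-.7,.4);print(relT(B))
E
```

```text
(array([-0.33,  0.06, 17.63]), array([-0.07, -0.03, -0.03]), array([ 0.4, -0.5, -2.2]), array([  18.6,   18.2,  -24.1,    2.3,  -42.6, -108.4]))
```

Emit:
{"method": "step_arm", "body": {"deltas": [[0, 0, 0, 0, 0.7, 1.9, -1], [0, 0, 0, 0, 0.7, 1.9, -1], [0, 0, 0, 0, 0, 0, -1]]}}

```text
time_s: 18.05
tcp_pos: [0.6058, -0.0101, 0.0832]
eef_rot: [174.7, 0.0, 91.8]
contact_force: [-0.4, -0.0, -1.7]
gripper_width: 0.0493
```

Emit:
{"method": "step_arm", "body": {"deltas": [[0, 0, 0, 0, 0.5, 1.2, -1], [0, 0, 0, 0, 0.5, 1.2, -1], [0, 0, 0, 0, 0, 0, -1]]}}

```text
time_s: 18.35
tcp_pos: [0.6071, -0.01, 0.0808]
eef_rot: [174.7, 0.0, 91.8]
contact_force: [1.0, -0.2, -1.6]
gripper_width: 0.0491
```

```bash
python3 - <<'E'
from kin import *
B=bay(-.7,.4);print(relT(B))
E
```

```text
(array([-0.09,  0.07, 10.38]), array([-0.08, -0.03, -0.03]), array([ 1. , -0.2, -1.6]), array([  18.5,   18.9,  -24.1,    2.3,  -42. , -108.3]))
```

Emit:
{"method": "step_arm", "body": {"deltas": [[0, 0, 0, 0, 0.4, 1.1, -1], [0, 0, 0, 0, 0.4, 1.1, -1], [0, 0, 0, 0, 0.4, 1.1, -1], [0, 0, 0, 0, 0.2, 0.8, -1]]}}

```text
time_s: 18.75
tcp_pos: [0.6094, -0.01, 0.0783]
eef_rot: [174.6, 0.0, 91.8]
contact_force: [-3.7, 0.4, 3.4]
gripper_width: 0.049
```

```bash
python3 - <<'E'
from kin import *
B=bay(-.7,.4);print(relT(B))
E
```

```text
(array([0.94, 0.07, 7.2 ]), array([-0.16, -0.03, -0.05]), array([-3.7,  0.4,  3.4]), array([  18.4,   19.2,  -24. ,    2.4,  -41.6, -108.3]))
```

Emit:
{"method": "step_arm", "body": {"deltas": [[0, 0, 0, 0, 0, 0, 0.3], [0, 0, 0, 0, 0, 0, 0.4], [0, 0, 0, 0, 0, 0, 0.4]]}}

```text
time_s: 19.05
tcp_pos: [0.6103, -0.0098, 0.0783]
eef_rot: [174.5, 0.0, 91.8]
contact_force: [0.4, 0.3, -0.4]
gripper_width: 0.0605
```

Emit:
{"method": "step_arm", "body": {"deltas": [[0, 0, 0, 0, 0, -5, 0.4], [0, 0, 0, 0, 0, -15, 0.4], [0, 0, 0, 0, 0, -20, 0.4], [0, 0, 0, 0, 0, -15, 0.4], [0, 0, 0, 0, 0, 0, 0.4]]}}

```text
time_s: 19.55
tcp_pos: [0.605, -0.01, 0.1351]
eef_rot: [174.6, 0.1, 91.9]
contact_force: [0.7, 0.9, -0.5]
gripper_width: 0.0614
```

```bash
python3 - <<'E'
from kin import *
from plant import r
B=bay(-.7,.4);print(relT(B))
d=r.capture('side')[:,:,::-1].copy();zoom(d,305,180,110,100,7,'d9.png')
im=r.capture('wrist')[:,:,::-1]; cv2.imwrite('pics/w9.png',im)
plan(at(B,-9,0,40),RT(B),-1,mm=20,deg=4)
E
```

```text
(array([20.91,  0.16, 60.53]), array([-0.2 , -0.05, -0.08]), array([ 0.7,  0.9, -0.5]), array([  18.6,   15.2,  -21. ,    2.1,  -48.7, -108.1]))
D 33.9 mm A 0.1 deg
[[0.0004, 0.0005, 0.0005, 0.0, -10.0, 13.7, -1], [0.0004, 0.0005, 0.0005, 0.0, -9.9, 13.7, -1]]
```

View pics/d9.png

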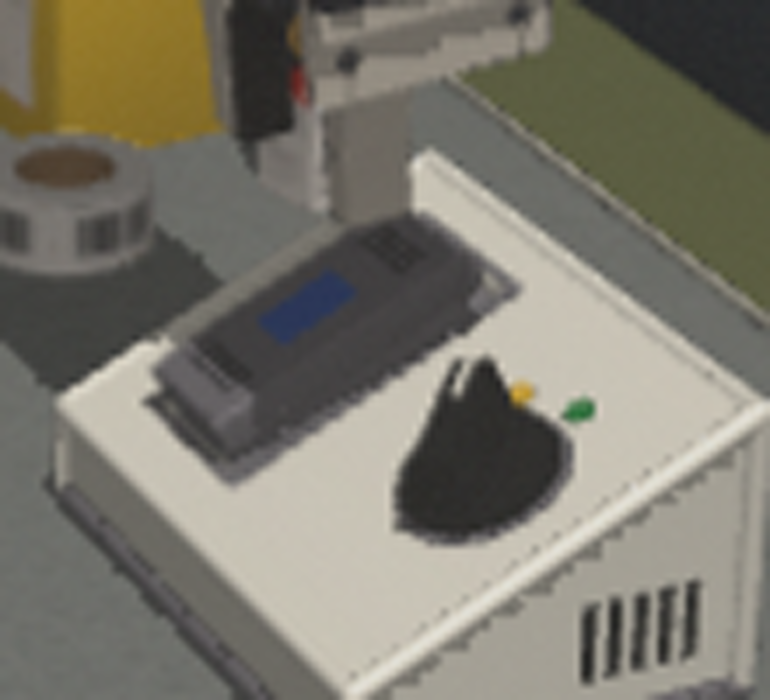

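View pics/w9.png

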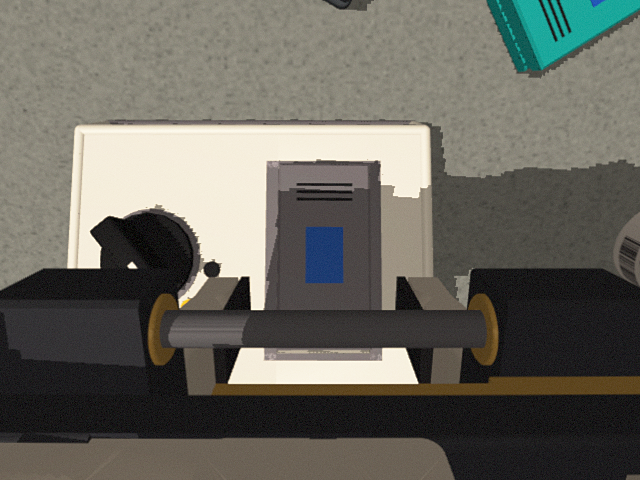

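The pack is sitting squarely in the bay on the noses, with its patch at (325,254) in the wrist view and the rim visible all round. Next I'll shut the fingers and position them over its middle.

Emit:
{"method": "step_arm", "body": {"deltas": [[0, 0, 0, 0, -10, 9, -1], [0, 0, 0, 0, -10, 9, -1], [0, 0, 0, 0, -6, 5, -1], [0, 0, 0, 0, 0, 0, -1], [0, 0, 0, 0, 0, 0, -1]]}}

```text
time_s: 20.15
tcp_pos: [0.5781, -0.0114, 0.1037]
eef_rot: [175.0, 0.1, 91.8]
contact_force: [-0.2, -0.2, 0.2]
gripper_width: 0.0267
```

```bash
python3 - <<'E'
from kin import *
B=bay(-.7,.4);print(relT(B))
plan(at(B,-9,0,25),RT(B),-1,mm=5,deg=4)
E
```

```text
(array([-16.7 ,  -0.39,  43.46]), array([ 0.19, -0.11, -0.04]), array([-0.2, -0.2,  0.2]), array([  19.4,   15.1,  -26.1,    2.3,  -44.1, -109.1]))
D 20.0 mm A 0.2 deg
[[-0.0007, 0.0004, 0.0002, 0.1, 2.7, 2.9, -1], [-0.0007, 0.0004, 0.0002, 0.1, 2.7, 3.0, -1], [-0.0007, 0.0004, 0.0002, 0.1, 2.7, 2.9, -1], [-0.0007, 0.0004, 0.0002, 0.1, 2.7, 3.0, -1], [-0.0007, 0.0004, 0.0002, 0.0, 2.7, 2.9, -1]]
```

Emit:
{"method": "step_arm", "body": {"deltas": [[-0.001, 0, 0, 0.1, 2.6, 2.8, -1], [-0.001, 0, 0, 0.1, 2.6, 2.8, -1], [-0.001, 0, 0, 0.1, 2.6, 2.8, -1], [0, 0, 0, 0, 2.6, 2.8, -1], [0, 0, 0, 0, 2, 2.5, -1], [0, 0, 0, 0, 0, 0, -1]]}}

```text
time_s: 20.75
tcp_pos: [0.5948, -0.0103, 0.0906]
eef_rot: [174.7, 0.1, 91.8]
contact_force: [0.1, -0.1, 0.5]
gripper_width: 0.0005
```

```bash
python3 - <<'E'
from kin import *
B=bay(-.7,.4);print(relT(B))
E
```

```text
(array([-7.09,  0.14, 24.48]), array([-0.08, -0.11, -0.05]), array([ 0.1, -0.1,  0.5]), array([  18.9,   17.2,  -25.1,    2.4,  -42.7, -108.8]))
```

Descending along the deck normal in small steps and watching the force.

Emit:
{"method": "step_arm", "body": {"deltas": [[0, 0, 0, 0, 0, 1.5, -1], [0, 0, 0, 0, 0, 1.5, -1], [0, 0, 0, 0, 0.4, 1.5, -1]]}}

```text
time_s: 21.05
tcp_pos: [0.5959, -0.0103, 0.0863]
eef_rot: [174.7, 0.1, 91.8]
contact_force: [-0.9, -0.6, 4.0]
gripper_width: 0.001
```

Emit:
{"method": "step_arm", "body": {"deltas": [[0, 0, 0, 0, 0.4, 1.5, -1], [0, 0, 0, 0, 0.4, 1.5, -1], [0, 0, 0, 0, 0.4, 1.5, -1]]}}

```text
time_s: 21.35
tcp_pos: [0.5976, -0.0105, 0.0826]
eef_rot: [174.6, 0.1, 91.8]
contact_force: [-1.4, 1.4, 2.3]
gripper_width: 0.0003
```

```bash
python3 - <<'E'
from kin import *
B=bay(-.7,.4);print(relT(B))
E
```

```text
(array([-7.92, -0.09, 16.07]), array([-0.16, -0.12, -0.07]), array([-1.4,  1.4,  2.3]), array([  18.8,   18. ,  -25.3,    2.5,  -41.6, -108.8]))
```

Emit:
{"method": "step_arm", "body": {"deltas": [[0, 0, 0, 0, 0.6, 1.6, -1], [0, 0, 0, 0, 0.6, 1.6, -1], [0, 0, 0, 0, 0.6, 1.6, -1]]}}

```text
time_s: 21.65
tcp_pos: [0.6, -0.0101, 0.0772]
eef_rot: [174.6, 0.1, 91.8]
contact_force: [-0.1, -0.0, 0.4]
gripper_width: 0.0004
```

Emit:
{"method": "step_arm", "body": {"deltas": [[0, 0, 0, 0, 0.6, 1.6, -1], [0, 0, 0, 0, 0.6, 1.6, -1], [0, 0, 0, 0, 0.6, 1.6, -1]]}}

```text
time_s: 21.95
tcp_pos: [0.6023, -0.0101, 0.0714]
eef_rot: [174.7, 0.1, 91.8]
contact_force: [0.5, 0.6, -0.9]
gripper_width: 0.0004
```

```bash
python3 - <<'E'
from kin import *
B=bay(-.7,.4);print(relT(B))
E
```

```text
(array([-8.45,  0.14,  3.96]), array([-0.1 , -0.1 , -0.06]), array([ 0.5,  0.6, -0.9]), array([  18.7,   19.2,  -25.4,    2.5,  -40.4, -108.7]))
```

Emit:
{"method": "step_arm", "body": {"deltas": [[0, 0, 0, 0, 0.3, 1, -1], [0, 0, 0, 0, 0.3, 1, -1], [0, 0, 0, 0, 0, 0, -1]]}}

```text
time_s: 22.25
tcp_pos: [0.6028, -0.0102, 0.0702]
eef_rot: [174.7, 0.1, 91.8]
contact_force: [-2.3, 0.7, 4.0]
gripper_width: 0.0005
```

```bash
python3 - <<'E'
from kin import *
B=bay(-.7,.4);print(relT(B))
E
```

```text
(array([-8.49,  0.04,  2.66]), array([-0.07, -0.13, -0.08]), array([-2.3,  0.7,  4. ]), array([  18.7,   19.3,  -25.3,    2.5,  -40.4, -108.7]))
```

Emit:
{"method": "step_arm", "body": {"deltas": [[0, 0, 0, 0, 0.5, 1.5, -1], [0, 0, 0, 0, 0.5, 1.5, -1], [0, 0, 0, 0, 0.5, 1.5, -1], [0, 0, 0, 0, 0.5, 1.5, -1]]}}

```text
time_s: 22.65
tcp_pos: [0.6031, -0.0102, 0.0697]
eef_rot: [174.8, 0.2, 91.9]
contact_force: [-9.2, 2.3, 16.3]
gripper_width: 0.0004
```

```bash
python3 - <<'E'
from kin import *
B=bay(-.7,.4);print(relT(B))
E
```

```text
(array([-8.46, -0.  ,  2.07]), array([ 0.  , -0.17, -0.15]), array([-9.2,  2.3, 16.3]), array([  18.7,   19.4,  -25.3,    2.6,  -40.4, -108.6]))
```

```bash
cat >> kin.py <<'E'
def RD(B,a,t): return Ro.from_rotvec(B[:3,2]*a)*RB(B)*E('x',t,degrees=True)
E
python3 - <<'E'
from kin import *
B=bay(-.7,.4)
q0=cur()[2]['joints']
for t in (15,20,25):
  q=q0
  for a in (.7,.35,0,-.05):
    q,e=ik(at(B,0,-100,14),RD(B,a,t),q);print(t,a,q.round(1),round(e,5))
a=plan(at(B,-8,0,75),RT(B),-.1,mm=25,deg=4)
R=RD(B,.7,20)
b=plan(at(B,0,-100,75),R,-.1,mm=20,deg=5,start=a)
E
```

```text
15 0.7 [ 13.3  15.3 -40.7  28.9 -25.6 -88.8] 0.0
15 0.35 [ 11.8  16.6 -32.4  13.2 -31.8 -91.7] 0.0
15 0 [  8.6  17.5 -26.3   2.  -36.3 -98.3] 0.0
15 -0.05 [  8.   17.6 -25.5   0.6 -36.8 -99.4] 0.0
20 0.7 [ 15.   17.2 -37.4  28.  -32.3 -89.4] 0.0
20 0.35 [ 12.4  18.8 -28.2  12.4 -38.9 -91.4] 0.0
20 0 [  8.2  19.8 -21.5   0.8 -43.7 -96.9] 0.0
20 -0.05 [  7.5  20.  -20.7  -0.7 -44.3 -97.9] 0.0
25 0.7 [ 16.5  19.3 -34.1  27.2 -38.7 -89.9] 0.0
25 0.35 [ 12.9  21.1 -24.2  11.8 -45.6 -91.3] 0.0
25 0 [  7.8  22.4 -16.8  -0.  -50.8 -96. ] 0.0
25 -0.05 [  7.   22.5 -16.   -1.5 -51.4 -96.9] 0.0
D 72.9 mm A 0.2 deg
[[-0.0, 0.001, 0.0009, -0.0, -8.1, -22.9, -0.1], [-0.0, 0.001, 0.0009, -0.1, -8.1, -22.9, -0.1], [-0.0, 0.001, 0.0009, 0.0, -8.1, -23.0, -0.1]]
D 100.3 mm A 40.1 deg
[[0.0004, -0.0265, -0.0731, -11.1, 0.8, -0.3, -0.1], [0.0004, -0.0265, -0.0731, -11.1, 0.0, -0.0, -0.1], [0.0004, -0.0265, -0.0731, -11.1, -0.8, 0.3, -0.1], [0.0004, -0.0265, -0.0731, -11.0, -1.6, 0.6, -0.1], [0.0004, -0.0265, -0.0731, -10.9, -2.4, 0.9, -0.1], [0.0004, -0.0265, -0.0731, -10.6, -3.2, 1.1, -0.1], [0.0004, -0.0265, -0.0731, -10.4, -3.9, 1.4, -0.1], [0.0004, -0.0265, -0.0731, -10.0, -4.7, 1.7, -0.1], [0.0004, -0.0265, -0.0731, -9.5, -5.4, 2.0, -0.1]]
```

Emit:
{"method": "step_arm", "body": {"deltas": [[0, 0, 0, 0, -3, -8, -1], [0, 0, 0, 0, -7, -20, -1], [0, 0, 0, 0, -8, -23, -0.1], [0, 0, 0, 0, -7, -20, -0.1], [0, 0, 0, 0, 0, 0, -0.1]]}}

```text
time_s: 23.15
tcp_pos: [0.5702, -0.0112, 0.1414]
eef_rot: [174.8, 0.2, 91.9]
contact_force: [-0.9, -0.1, 0.6]
gripper_width: 0.0191
```

```bash
python3 - <<'E'
from kin import *
from plant import r
B=bay(-.7,.4);print(relT(B))
d=r.capture('side')[:,:,::-1].copy();zoom(d,305,180,110,100,7,'d10.png')
b=plan(at(B,0,-100,75),RD(B,.7,20),-.1,mm=20,deg=5)
E
```

```text
(array([-7.900e+00,  4.000e-02,  8.096e+01]), array([ 0.01, -0.18, -0.15]), array([-0.9, -0.1,  0.6]), array([  19.8,   11.8,  -24.7,    2.4,  -48.6, -109.3]))
D 100.5 mm A 39.9 deg
[[0.0002, -0.0295, -0.0819, -12.5, 1.2, 0.3, -0.1], [0.0002, -0.0295, -0.0819, -12.6, 0.2, 0.6, -0.1], [0.0002, -0.0295, -0.0819, -12.5, -0.9, 1.0, -0.1], [0.0002, -0.0295, -0.0819, -12.3, -1.9, 1.4, -0.1], [0.0002, -0.0295, -0.0819, -12.1, -2.9, 1.7, -0.1], [0.0002, -0.0295, -0.0819, -11.8, -3.9, 2.1, -0.1], [0.0002, -0.0295, -0.0819, -11.3, -4.8, 2.4, -0.1], [0.0002, -0.0295, -0.0819, -10.9, -5.7, 2.7, -0.1]]
```

View pics/d10.png

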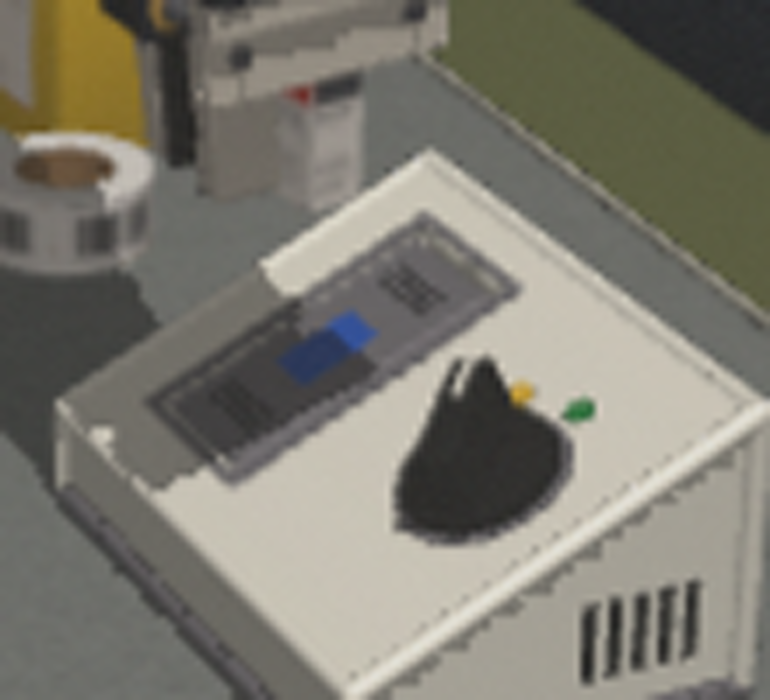

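The pack lies flush in the bay. Now to the dial.

Emit:
{"method": "step_arm", "body": {"deltas": [[0, -0.03, -0.082, -12.5, 1.2, 0.3, -0.1], [0, -0.03, -0.082, -12.5, 0.2, 0.6, -0.1], [0, -0.03, -0.082, -12.5, -0.9, 1, -0.1], [0, -0.03, -0.082, -12.3, -1.9, 1.4, -0.1], [0, -0.03, -0.082, -12, -2.9, 1.7, -0.1], [0, -0.03, -0.082, -11.8, -3.9, 2.1, -0.1], [0, -0.03, -0.08, -11, -4.8, 2, -0.1], [0, -0.02, -0.06, -6, -3, 1, -0.1], [0, 0, 0, 0, 0, 0, -0.1]]}}

```text
time_s: 24.1
tcp_pos: [0.582, -0.1077, 0.1338]
eef_rot: [-179.2, 15.7, 129.4]
contact_force: [-0.7, -0.7, 0.6]
gripper_width: 0.0393
```

```bash
cat >> kin.py <<'E'
def relD(B,a,t=20):
    p,R,s=cur(); return (B[:3,:3].T@(p-B[:3,3])*1000).round(2), np.degrees((RD(B,a,t).inv()*R).as_rotvec()).round(2), s['contact_force'].round(1), s['moment'].round(2), s['gripper_width'].round(4),s['joints'].round(1)
E
python3 - <<'E'
from kin import *
from plant import r
B=bay(-.7,.4);print(relD(B,.7))
i=r.camera_info('wrist');im=r.capture('wrist')[:,:,::-1].copy()
plan(at(B,0,-100,50),RD(B,.7,20),-.1,mm=8,deg=4)
for P in ([at(B,23*np.cos(a+k),-100+23*np.sin(a+k),30) for a in (.7,) for k in (0,np.pi)],):
    u=proj(i,np.array(P)).round().astype(int); cv2.line(im,tuple(map(int,u[0])),tuple(map(int,u[1])),(0,0,255),1)
cv2.imwrite('pics/w11.png',im);np.save('w11.npy',i)
E
```

```text
Traceback (most recent call last):
  File "kin.py", line 26, in relD
    p,R,s=cur(); return (B[:3,:3].T@(p-B[:3,3])*1000).round(2), np.degrees((RD(B,a,t).inv()*R).as_rotvec()).round(2), s['contact_force'].round(1), s['moment'].round(2), s['gripper_width'].round(4),s['joints'].round(1)
                                                                                                                                                                         ^^^^^^^^^^^^^^^^^^^^^^^^
AttributeError: 'float' object has no attribute 'round'
```

```bash
sed -i "s/s\['gripper_width'\].round(4)/round(s['gripper_width'],4)/" kin.py
python3 - <<'E'
from kin import *
from plant import r
B=bay(-.7,.4);print(relD(B,.7))
i=r.camera_info('wrist');im=r.capture('wrist')[:,:,::-1].copy()
plan(at(B,0,-100,50),RD(B,.7,20),-.1,mm=8,deg=4)
for P in ([at(B,23*np.cos(a+k),-100+23*np.sin(a+k),30) for a in (.7,) for k in (0,np.pi)],):
    u=proj(i,np.array(P)).round().astype(int); cv2.line(im,tuple(map(int,u[0])),tuple(map(int,u[1])),(0,0,255),1)
cv2.imwrite('pics/w11.png',im);np.save('w11.npy',i)
E
```

```text
(array([ -3.19, -96.82,  70.33]), array([ 0.37,  0.12, -0.22]), array([-0.7, -0.7,  0.6]), array([ 0.82,  0.49, -0.02]), 0.0393, array([ 16.9,  11.7, -35.9,  23.6, -39.5, -85.6]))
D 20.8 mm A 0.4 deg
[[-0.0021, -0.0009, 0.0006, -1.6, 2.4, 6.3, -0.1], [-0.0021, -0.0009, 0.0006, -1.5, 2.4, 6.3, -0.1], [-0.0021, -0.0009, 0.0006, -1.6, 2.4, 6.4, -0.1]]
```

View pics/w11.png

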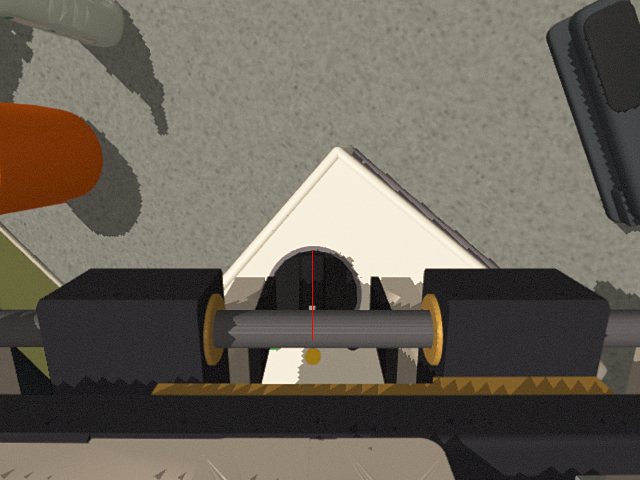

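Emit:
{"method": "step_arm", "body": {"deltas": [[-0.002, -0.001, 0, -1.5, 2.4, 6.3, -0.1], [-0.002, -0.001, 0, -1.5, 2.4, 6.3, -0.1], [-0.001, 0, 0, -1.3, 2, 5, -0.1], [0, 0, 0, 0, 0, 0, -0.1]]}}

```text
time_s: 24.55
tcp_pos: [0.5945, -0.1095, 0.1158]
eef_rot: [-179.6, 15.7, 129.0]
contact_force: [-0.7, -0.5, -0.3]
gripper_width: 0.0397
```

```bash
python3 - <<'E'
from kin import *
B=bay(-.7,.4);print(relD(B,.7))
plan(at(B,0,-100,34),RD(B,.7,20),-.1,mm=6,deg=4)
E
```

```text
(array([  0.46, -99.01,  48.77]), array([0.04, 0.13, 0.14]), array([-0.7, -0.5, -0.3]), array([ 0.85,  0.46, -0.04]), 0.0397, array([ 16. ,  13.8, -36.1,  24.8, -36.8, -86.6]))
D 14.8 mm A 0.2 deg
[[-0.0002, -0.0008, -0.0008, -0.2, 1.4, 4.7, -0.1], [-0.0002, -0.0008, -0.0008, -0.1, 1.4, 4.8, -0.1], [-0.0002, -0.0008, -0.0008, -0.2, 1.3, 4.7, -0.1]]
```

Emit:
{"method": "step_arm", "body": {"deltas": [[0, 0, 0, -0.2, 1.5, 4.7, -0.1], [0, 0, 0, -0.2, 1.5, 4.7, -0.1], [0, 0, 0, -0.1, 1.5, 4.7, -0.1], [0, 0, 0, 0, 1.5, 4.7, -0.1], [0, 0, 0, 0, 1.3, 4, -0.1], [0, 0, 0, 0, 0, 0, -0.1]]}}

```text
time_s: 25.15
tcp_pos: [0.6053, -0.1101, 0.0916]
eef_rot: [-179.6, 15.6, 129.0]
contact_force: [-0.8, 0.3, 0.1]
gripper_width: 0.0396
```

```bash
python3 - <<'E'
from kin import *
B=bay(-.7,.4);print(relD(B,.7))
plan(at(B,0,-100,14),RD(B,.7,20),-.1,mm=6,deg=4)
E
```

```text
(array([  0.  , -99.91,  22.31]), array([0.06, 0.15, 0.16]), array([-0.8,  0.3,  0.1]), array([ 0.82,  0.47, -0.02]), 0.0396, array([ 15.3,  16.4, -36.9,  26.9, -33.5, -88.5]))
D 8.3 mm A 0.2 deg
[[-0.0005, -0.0013, -0.0014, -0.0, 1.4, 3.9, -0.1], [-0.0005, -0.0013, -0.0014, -0.1, 1.4, 3.9, -0.1]]
```

Emit:
{"method": "step_arm", "body": {"deltas": [[0, -0.001, -0.001, 0, 1.4, 3.9, -0.1], [0, -0.001, -0.001, 0, 1.2, 3.5, -0.1], [0, 0, 0, 0, 0, 0, -0.1], [0, 0, 0, 0, 0, 0, -1], [0, 0, 0, 0, 0, 0, -1], [0, 0, 0, 0, 0, 0, -1], [0, 0, 0, 0, 0, 0, -1]], "squeeze": 20}}

```text
time_s: 25.85
tcp_pos: [0.6095, -0.1104, 0.0847]
eef_rot: [-179.6, 15.8, 129.1]
contact_force: [10.6, -18.8, -8.8]
gripper_width: 0.014
```

```bash
python3 - <<'E'
from kin import *
B=bay(-.7,.4);print(relD(B,.7))
plan(at(B,0,-100,14),RD(B,0,20),-1,mm=6,deg=4)
E
```

```text
(array([   0.87, -100.37,   14.29]), array([ 0.02, -0.04,  0.04]), array([ 10.6, -18.8,  -8.8]), array([-4.32, -2.58, -0.18]), 0.014, array([ 15. ,  17.2, -37.3,  28.1, -32.4, -89.4]))
D 1.0 mm A 40.1 deg
[[-0.0, 0.0218, 0.0597, 0.1, -0.0, 0.0, -1], [-0.0, 0.0218, 0.0597, 0.1, -0.0, 0.0, -1], [-0.0, 0.0218, 0.0597, 0.1, -0.0, 0.0, -1], [-0.0, 0.0218, 0.0597, 0.1, -0.1, 0.1, -1], [-0.0, 0.0218, 0.0597, 0.0, -0.0, 0.1, -1], [-0.0, 0.0218, 0.0597, 0.0, -0.1, 0.0, -1], [-0.0, 0.0218, 0.0597, 0.1, -0.1, 0.1, -1], [-0.0, 0.0218, 0.0597, 0.0, -0.0, 0.0, -1], [-0.0, 0.0218, 0.0597, 0.0, -0.1, 0.1, -1], [-0.0, 0.0218, 0.0597, 0.1, -0.0, 0.0, -1]]
[[-0.0, 0.0218, 0.0597, 0.0, -0.1, 0.1, -1]]
```

Emit:
{"method": "step_arm", "body": {"deltas": [[0, 0, 0, -1, 0, 0, -1], [0, 0, 0, 0, 0, 0, -1]]}}

```text
time_s: 26.05
tcp_pos: [0.6096, -0.1108, 0.0847]
eef_rot: [-179.6, 15.8, 129.1]
contact_force: [0.3, 0.4, 0.2]
gripper_width: 0.0137
```

```bash
python3 - <<'E'
from kin import *
B=bay(-.7,.4);print(relD(B,.7))
E
```

```text
(array([   0.96, -100.74,   14.26]), array([0.01, 0.01, 0.05]), array([0.3, 0.4, 0.2]), array([1.09, 0.48, 0.01]), 0.0137, array([ 15. ,  17.2, -37.3,  27.9, -32.4, -89.2]))
```

Emit:
{"method": "step_arm", "body": {"deltas": [[0, 0.022, 0.06, 0, 0, 0, -1], [0, 0.022, 0.06, 0, 0, 0, -1], [0, 0.022, 0.06, 0, 0, 0, -1], [0, 0.022, 0.06, 0, 0, 0, -1]]}}

```text
time_s: 26.45
tcp_pos: [0.6094, -0.1104, 0.0847]
eef_rot: [177.1, 10.3, 114.8]
contact_force: [1.1, -3.3, -1.5]
gripper_width: 0.0137
```

```bash
python3 - <<'E'
from kin import *
B=bay(-.7,.4);print(relD(B,.0))
plan(at(B,0.5,-100.7,14),RD(B,-.02,20),-1,mm=6,deg=4)
E
```

```text
(array([   0.79, -100.36,   14.26]), array([ 2.000e-02, -8.520e+00, -2.359e+01]), array([ 1.1, -3.3, -1.5]), array([-0.56, -0.19,  0.04]), 0.0137, array([ 13.2,  18.4, -30.1,  15.6, -37.5, -90.3]))
D 0.5 mm A 26.2 deg
[[-0.0001, 0.0222, 0.0615, -0.0, -0.0, 0.1, -1], [-0.0001, 0.0222, 0.0615, -0.0, -0.0, 0.0, -1], [-0.0001, 0.0222, 0.0615, -0.0, -0.1, 0.1, -1], [-0.0001, 0.0222, 0.0615, -0.1, -0.0, 0.0, -1], [-0.0001, 0.0222, 0.0615, -0.1, -0.0, 0.1, -1], [-0.0001, 0.0222, 0.0615, -0.0, -0.1, 0.0, -1], [-0.0001, 0.0222, 0.0615, -0.1, -0.0, 0.1, -1]]
```

Emit:
{"method": "step_arm", "body": {"deltas": [[0, 0.022, 0.061, 0, 0, 0, -1], [0, 0.022, 0.061, 0, 0, 0, -1], [0, 0.022, 0.061, 0, 0, 0, -1], [0, 0.022, 0.061, 0, 0, 0, -1], [0, 0.022, 0.061, 0, 0, 0, -1], [0, 0.022, 0.061, 0, 0, 0, -1]]}}

```text
time_s: 27.05
tcp_pos: [0.6093, -0.1099, 0.0846]
eef_rot: [175.1, 0.7, 93.5]
contact_force: [-0.2, 0.1, 1.8]
gripper_width: 0.0142
```

```bash
python3 - <<'E'
from kin import *
B=bay(-.7,.4);print(relD(B,.0))
plan(at(B,0.5,-100.7,14),RD(B,-.02,20),-1,mm=6,deg=4)
E
```

```text
(array([  0.68, -99.83,  14.24]), array([ 0.07, -0.6 , -1.75]), array([-0.2,  0.1,  1.8]), array([ 0.04,  0.35, -0.09]), 0.0142, array([  8.6,  19.8, -21.8,   1.7, -43.6, -96.3]))
D 0.9 mm A 3.0 deg
[[-0.0012, 0.0173, 0.0493, -0.9, -0.1, 0.3, -1]]
```

Emit:
{"method": "step_arm", "body": {"deltas": [[0, 0.01, 0.03, 0, 0, 0, -1], [0, 0, 0, 0, 0, 0, -1], [0, 0, 0, 0, 0, 0, -1], [0, 0, 0, 0, 0, 0, -0.1], [0, 0, 0, 0, 0, 0, -0.1], [0, 0, 0, 0, 0, 0, -0.1]]}}

```text
time_s: 27.65
tcp_pos: [0.6092, -0.1099, 0.0847]
eef_rot: [175.1, 0.0, 91.9]
contact_force: [-0.8, 0.3, 0.2]
gripper_width: 0.0324
```

Emit:
{"method": "step_arm", "body": {"deltas": [[0, 0, 0, 0, -2, -6, -0.1], [0, 0, 0, 0, -5, -15, -0.1], [0, 0, 0, 0, -8, -22, -0.1], [0, 0, 0, 0, -12, -25, -0.1], [0, 0, 0, 0, -20, -15, -0.1], [0, 0, 0, 10, -10, -5, -0.1], [0, 0, 0, 0, 0, 0, -0.1], [0, 0, 0, 0, 0, 0, -0.1]]}}

```text
time_s: 28.45
tcp_pos: [0.5411, -0.1016, 0.1768]
eef_rot: [174.8, 0.1, 91.9]
contact_force: [0.2, -0.4, -0.6]
gripper_width: 0.0392
```

```bash
python3 - <<'E'
from kin import *
from plant import r
B=bay(-.7,.4);print(relD(B,.0))
i=r.camera_info('wrist');im=r.capture('wrist')[:,:,::-1];cv2.imwrite('pics/w12.png',im);np.save('w12.npy',i)
d=r.capture('side')[:,:,::-1].copy();zoom(d,305,180,110,100,7,'d12.png')
s=r.capture('scene')[:,:,::-1].copy();zoom(s,275,185,120,90,6,'s12.png');cv2.imwrite('pics/s12f.png',s)
E
```

```text
(array([-21.91, -89.45, 126.55]), array([-0.19, -0.08, -0.17]), array([ 0.2, -0.4, -0.6]), array([0.04, 0.14, 0.05]), 0.0392, array([ 10.4,   8. , -23.7,   1.1, -53.1, -99. ]))
```

View pics/d12.png

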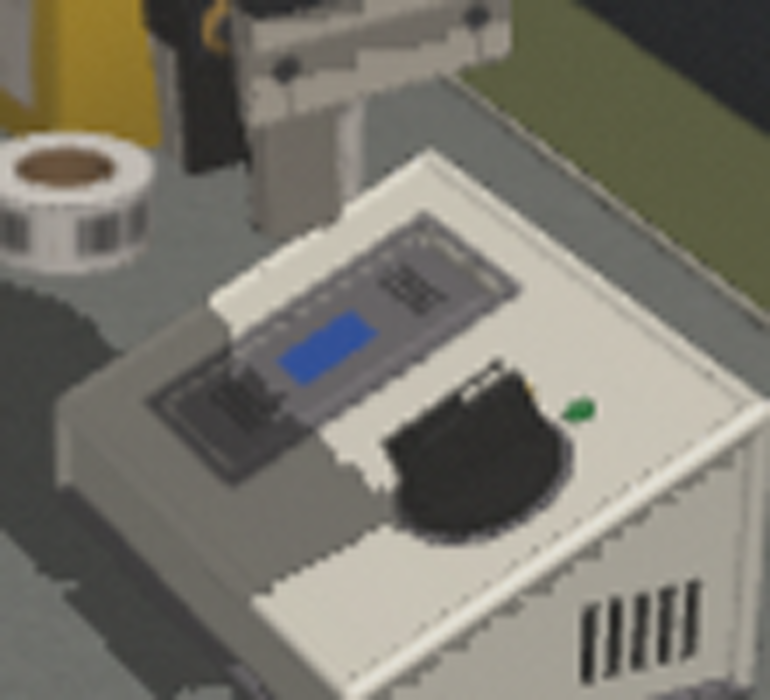

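View pics/s12.png

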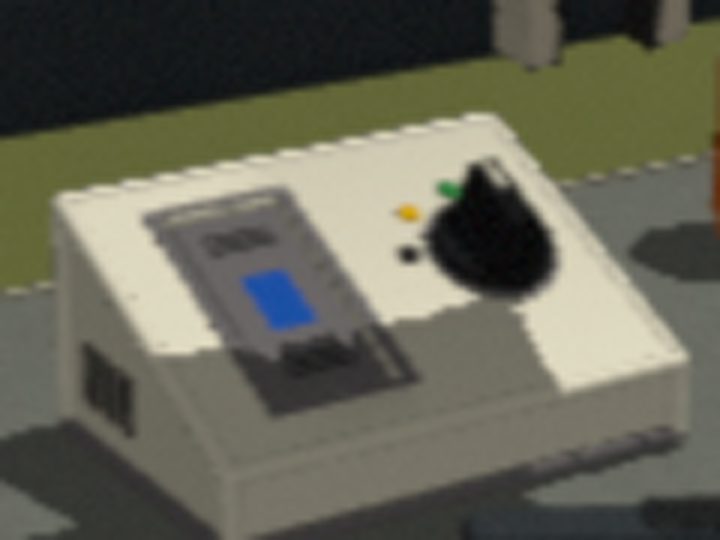

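View pics/w12.png

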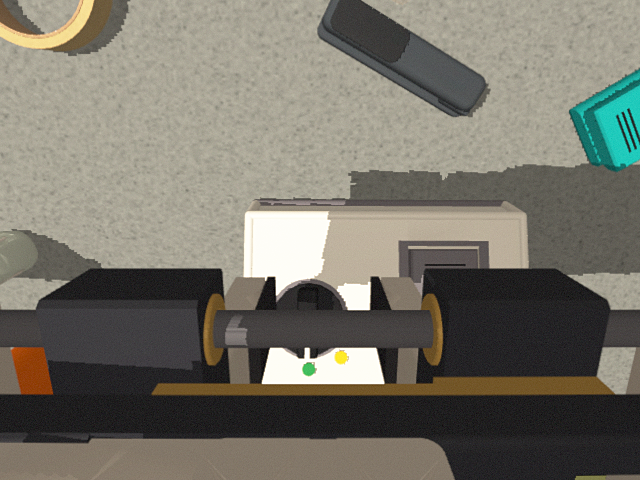

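```bash
python3 - <<'E'
from kin import *
from plant import r
i=np.load('w12.npy',allow_pickle=True).item();B=bay(-.7,.4)
def onp(u,h):
    o,d=ray(i,u);n=B[:3,2];t=((B[:3,3]+n*h/1000-o)@n)/(d@n);return (B[:3,:3].T@(o+d*t-B[:3,3])*1000)
a=onp((307,352),30);b=onp((308,291),30);g=onp((309,369),0);print(a,b,g,'bar angle',np.arctan2(a[1]-b[1],a[0]-b[0]))
r.close_job()
E
```

```text
[ 19.04955659 -99.24196961  30.        ] [-20.57128921 -98.77485842  30.        ] [ 3.71624891e+01 -9.88820022e+01 -2.76036090e-14] bar angle -0.011788984890682641
the job is handed in; nothing more can be done
```

The battery pack is pressed home in the bay and the dial is on the green mark. I handed the job in at about 28.6 s of the 61 s allowed; no verdict is reported.

- **Regrip:** My first approach, with the tool square to the deck, ran the arm almost into a joint limit and a wrist singularity. I backed off, set the pack down near where it had been, and regripped it with the tool leaning 20°.
- **Pack:** I lowered it onto the noses, let go, and pressed it in with the shut fingers. It passed the noses with readings of only a few newtons and hit a hard stop at deck level, within about 1 mm by the arm's own position. The last press read about 19 N. The final side and scene pictures show it flush.
- **Dial:** It started at yellow (0.70 rad). I first gripped it about 1 mm off-centre, which read about 23 N sideways, so I re-centred before turning. Measured afterwards in the wrist picture, the bar is at about -0.01 rad, with its pointer at the green mark.
- **Final state:** The gripper is clear and the force reading is near zero. The stapler and both rolls show no visible movement in the pictures; I did not measure them.
- **Disagreement:** The cameras differed by up to about 4 mm on where the bay's centre is. I went by the wrist and scene cameras, and the pack entered without side load.

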